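Release a dead-locked instrument drawer with a pin punch

ROBOT

A 6-joint arm with a two-finger parallel gripper is mounted at the origin on a cart in front of the work surface, level with it; the furniture and walls round the work are solid. World frame = base frame: x ahead of the robot, y to its left, z up, the work surface at z = 0. Lengths are in m, angles in degrees, forces in N, time in s.
With the tool pointing down it reaches from about 0.35 to 0.875 m from the base axis. Payload 4.2 kg.
Tool frame: the origin (TCP) lies between the finger pads; the fingertips stand 8 mm ahead of it and the grasp point (between the pads) lies 11 mm behind it; x points along the fingers, y is the direction in which the jaws open and shut, and the axes are right-handed (so a half turn about x gives the same grasp; the last joint's range is limited). The gripper opens to 87 mm and grips with 3 to 60 N. Pads are 19 mm wide; open, the fingers measure 117 mm over their backs; the gripper's body (75 mm by 190 mm) begins 51 mm behind the grasp point.
Start: joints at [-61.788, 22.042, 0.453, 0, -68.411, -14.817], TCP at [0.145, -0.608, 0.203] pointing down, gripper open.
Joint ranges: [-179.83, 179.83], [-69.29, 118.12], [-61.27, 80.66], [-181.25, 117.63], [-171.15, -9.14], [-177.46, 177.46]. Speed limits (degrees/s): [159.86, 159.86, 180, 180, 180, 180].

INTERFACE

Orientations are given as a 3x3 rotation matrix whose columns are the frame's x, y, z axes.
In Python, from station import r gives the robot as it stands. The module is installed in compiled form; this text tells all that it offers.
- The arm moves only by the tool move_arm, never from a script. Its argument "increments" is one flat list of numbers, 7 for each row, row after row: the turn, a rotation vector about the tool's x, y, z in degrees, then the shift along the tool's x, y, z in m, then the finger opening in m, from 0 to 0.087. A call has 1 to 12 rows; each row is the pose to reach, as a shift and turn from the pose commanded when the call began, along the tool's axes at that moment; what a row does not reach only later rows make up. A row lasts 1/12 s, in which the tool goes at most 41.7 mm and 7.16 degrees, less where a joint would pass 70% of its speed; a pose out of reach is approached as far as the arm can. A call with a gripper value outside its range is refused whole. The fingers move at their own pace and stop on an object; the grip force is fixed at half the most. Time passes only in rows, so rows that repeat a pose let the fingers close. It gives the time, the measured TCP pose, the force and the opening at its end, in the units of the state.
- r.sense(): the state, without advancing time (a new reading comes with each control period).
- r.capture(name): name is "side" or "top" or "wrist"; returns the picture (384x512x3 uint8, red, green, blue); there is no depth.
- r.calibration(name): a dict with "fx", "fy", "cx", "cy" (pixels), "rvec" (rotation vector, rad) and "tvec" (3), from world to camera coordinates, as OpenCV has them; the wrist camera has in their place "tool_from_camera" (4x4, takes a point from camera to tool coordinates, whose origin is the TCP and whose axes are the tool frame's). Camera axes: x right, y down, z forward; pixel columns grow to the right and rows downward; lengths in m; the calibration is good to about 2 mm. A picture is of the moment at which its call begins: read the wrist's pose just before it. calibration takes no time and is no camera call.
- r.finish_job(): hands the job in, once; it reports no verdict.
The state is a dict: "time_s": time; "joints": joint angles; "joint_velocities": joint speeds; "effort": joint torques, N m; "tcp_pos": TCP position; "ee_rot": TCP orientation; "wrist_force": force on the tool from outside, world axes, zero at the start; "moment": the same for the moment, N m; "gripper_width": opening from 0.0 (shut) to 1.0 (fully open).
Only numpy, scipy, OpenCV 4.12 (cv2) and the standard library are available. Lean on these libraries where they do the work, as an engineer would, in place of code of your own. Each camera call takes 0.05 s, during which the arm holds its last target.

TASK

The electronic lock of the grey steel drawer is dead, so spring the drawer by hand: take the slim punch out of the wooden block, put it down through the narrow slot in the top of the drawer unit, feel along the slot for the hidden stud of the latch lever and press it gently (never harder than 12 N) until the drawer springs right out. Then stand the slim punch back in the hole of the block that it came from; leave the stout punch and the other things alone.

Things in the scene. Friction and masses are not known exactly. Their poses are not given: they have to be found in the camera images.
- lockbox: grey steel drawer unit screwed to the bench, 170 (x) x 150 (y) x 84 mm high; origin at the centre of its underside; its own -x side is the front (keypad above, drawer with a bar handle below), +z up. The drawer slides out along its own -x by 60 mm; its handle stands 23 mm in front of the unit when shut.
- access_slot (a point): centre of the access slot, 9 mm wide (x) and 34 mm long (y), at the upper surface of the 4 mm steel top plate, 84 mm above the bench, 37 mm behind the front face; a steel bezel 1.6 mm high and 14 x 38 mm inside surrounds it. Axes as the unit's, z up. Unseen below it, on the slot's middle line, is the latch stud; elsewhere a 6 mm pin meets nothing down to 36 mm.
- latch: hidden spring latch lever; origin at its pivot, 36 mm below and 48 mm behind the slot's centre. Its stud, 7 mm round, is set anywhere within 12 mm either way along the slot, its top 10 to 30 mm under the plate's upper surface; not measured. It starts to give at 3 to 6 N; after 4 to 6 mm, at 5 to 9 N, the latch lets go; 1.5 to 3 mm on is a hard stop. Never press it with more than 12 N.
- drawer (a joint): how far the drawer stands out, in m: 0 shut and latched, 0.060 fully sprung out. Once the latch lets go a damped spring pushes it right out in about one second; keep the lever pressed until it has started to move (10 mm is plenty).
- punch_block: wooden block, 56 (x) x 130 (y) x 74 mm high on an 8 mm plinth 64 x 138 mm, fixed; origin at the centre of its underside, z up. Three upright holes, 12 mm wide and 69 mm deep, lie in a row along its own y at -40, 0 and +40 mm; the punches stand in the two outer ones (which one is where varies), the middle one is empty.
- slim_punch_grip (a point): the slim punch: centre of its round steel grip, 16 mm in diameter and 70 mm long, standing upright on the block, this point 109 mm above the bench; z is its axis, up. Below the grip is a pin 6 mm thick and 66 mm long, whose tip lies 101 mm below this point. The flat shoulder under the grip rests on the block's top. About 0.11 kg.
- slim_punch_tip (a point): the tip of the slim punch's pin, 101 mm below the centre of the grip on the axis; chamfered. Inside the block when the punch stands in it (8 mm above the bench).
- stout_punch_grip (a point): the stout punch: centre of its steel grip, 24 mm in diameter and 70 mm long, so visibly thicker than the slim one's; its pin is 10 mm thick and does not go into the access slot. To be left standing.
- tape_measure_1: yellow tape measure on the bench, 41 x 89 x 65 mm, origin at the centre of its underside; to be left alone.
- sanding_block_1: black rubber sanding block on the bench, 63 x 106 x 27 mm, origin at the centre of its underside; to be left alone.
- bread_maker: white bread maker, 255 mm high, 334 mm deep (its own x) and 268 mm wide (its own y), origin at the centre of its underside; it stands at the back of the bench between the drawer unit and the punch block: carry things round in front of it (its own -x side) or well above it.

How it is judged (in metres and radians):
On the way, in this order (a step that is already met when the one before it is completed fails the run):
1. the slim punch's tip is down in the access slot, at least 8 mm below the top plate's upper surface, with the drawer still shut (z of slim_punch_tip in the frame of access_slot below -0.008 m and horizontal distance between slim_punch_tip and access_slot below 0.02 m and value of joint drawer below 0.006 m), for 0.1 s.
2. the drawer starts to spring out with the punch's tip still in the slot (z of slim_punch_tip in the frame of access_slot below -0.008 m and horizontal distance between slim_punch_tip and access_slot below 0.02 m and value of joint drawer above 0.008 m).
At the end, for the whole second after the job is handed in: The drawer stands out at least 54 of its 60 mm; the slim punch stands upright (within 0.12 rad) in the hole of the block it came from, its grip within 10 mm of where it was at the start; the stout punch's grip is within 10 mm of its start (value of joint drawer above 0.054 m and distance of each of slim_punch_grip, stout_punch_grip from where it was at the start of the episode below 0.01 m and angle between slim_punch_grip's own z axis and vertical below 0.12 rad); the robot touches nothing.
It fails at once if the punch presses the latch lever with more than 12 N (contact force between slim_punch and latch above 12 N).
It fails at once if the tape measure or the sanding block is moved by more than 30 mm (distance of any of tape_measure_1, sanding_block_1 from where it was at the start of the episode above 0.03 m).
It also fails if it takes over 72 s, if anything falls off the work surface, if the arm or the gripper's body presses on something with over 40 N, if the wrist force passes 120 N, or if a joint passes its speed limit or range.

## Working session

There is one attempt and no reset: what is moved stays moved. The work goes in short steps, Python scripts to look and compute and a tool call to move; the robot and the scene stay as the last step left them, time stands still between calls to the robot, and variables do not carry over. Pictures are saved under pics/ and viewed, and the job is handed in when it is done.

Besides the shell and the picture viewer there is one more tool, called after "Emit:" as name(argument=value, ...) on one line, values as JSON. move_arm: Moves the arm, as the interface text tells. Its arguments: {"type":"object","properties":{"increments":{"type":"array","items":{"type":"number"}}},"required":["increments"]}

```bash
mkdir -p pics; python3 - <<'E'
from station import r
import cv2,json
print(r.sense())
for n in ["side","top","wrist"]:
    im=r.capture(n); cv2.imwrite(f"pics/{n}0.png",cv2.cvtColor(im,cv2.COLOR_RGB2BGR)); print(n,r.calibration(n))
E
```

```text
{'time_s': 0.0, 'joints': array([-6.17879839e+01,  2.20911765e+01,  3.81473710e-01, -2.90696927e-02,
       -6.84103226e+01, -1.48181769e+01]), 'joint_velocities': array([ 0.09628319, -0.00626101,  0.10706567,  0.08872314,  0.07709935,
       -0.09601313]), 'effort': array([ 5.69663607e-04, -3.90667927e+01,  1.87404996e+01,  4.22002763e+00,
        1.09129594e-02, -1.84302512e-04]), 'tcp_pos': array([ 0.14467043, -0.60738047,  0.20186663]), 'ee_rot': array([[-5.74559695e-04, -2.31460593e-01,  9.72844111e-01],
       [ 2.06896047e-03,  9.72841914e-01,  2.31461292e-01],
       [-9.99997695e-01,  2.14576434e-03, -8.00729378e-05]]), 'wrist_force': array([-1.09071005, -0.31007856, -0.83046323]), 'moment': array([-0.06547972, -0.03109759,  0.04184394]), 'gripper_width': 1.003079539575277}
side {'fx': 365.4953591388145, 'fy': 365.4953591388145, 'cx': 257.32483225110735, 'cy': 189.53511319903765, 'rvec': array([ 2.03318775, -0.18712405,  0.07800714]), 'tvec': array([-0.51363006,  0.08491077,  1.13669283])}
top {'fx': 350.61864733473726, 'fy': 350.61864733473726, 'cx': 259.1498188904562, 'cy': 188.8808513052045, 'rvec': array([ 2.22346505, -1.96227575,  0.22618913]), 'tvec': array([-0.10994897,  0.51174201,  1.01604827])}
wrist {'fx': 293.798680729257, 'fy': 293.798680729257, 'cx': 257.4820125537512, 'cy': 192.62464247056414, 'tool_from_camera': array([[-6.26058351e-04, -2.55904407e-01,  9.66701889e-01,
        -1.81247259e-01],
       [ 9.99999726e-01, -5.42454568e-04,  5.04024737e-04,
        -1.39430744e-03],
       [ 3.95409704e-04,  9.66701940e-01,  2.55904676e-01,
        -6.91408077e-02],
       [ 0.00000000e+00,  0.00000000e+00,  0.00000000e+00,
         1.00000000e+00]])}
```

View pics/side0.png

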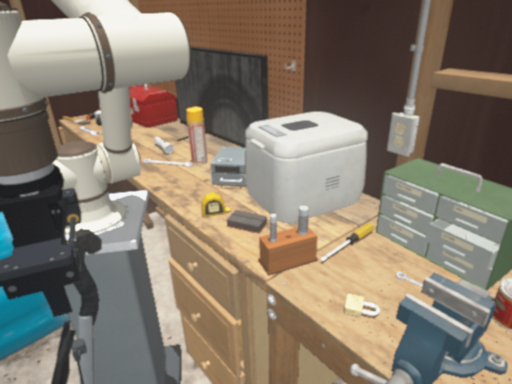

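View pics/top0.png

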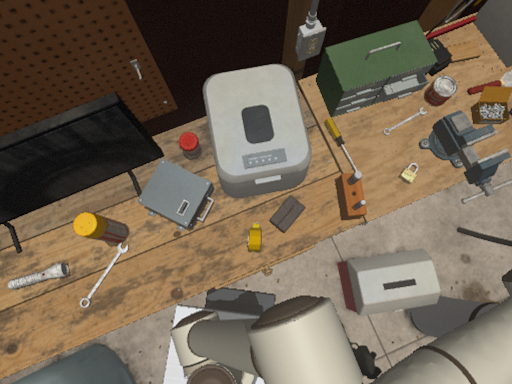

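View pics/wrist0.png

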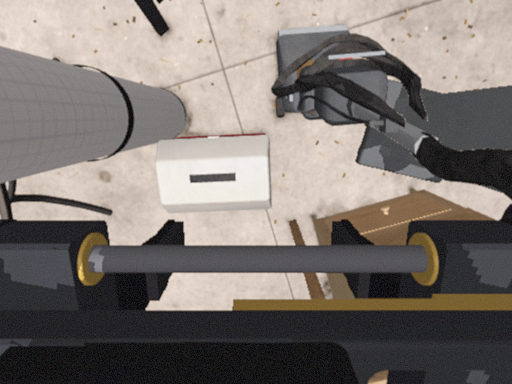

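The side view shows the drawer unit at about (229,166), the bread maker, and the punch block at about (288,250) with punches at (273,225) and (303,218). In the top view the drawer unit is at (176,194) and the block at (352,195). I'll enlarge these areas.

```bash
python3 - <<'E'
import cv2
t=cv2.imread("pics/top0.png");s=cv2.imread("pics/side0.png")
cv2.imwrite("pics/t_block.png",cv2.resize(t[155:235,310:410],None,fx=8,fy=7.5*8/7.5*0.93,interpolation=cv2.INTER_CUBIC)[:600])
cv2.imwrite("pics/t_box.png",cv2.resize(t[150:240,130:230],(800,600),interpolation=cv2.INTER_CUBIC))
cv2.imwrite("pics/t_box.png",cv2.resize(t[155:235,130:220],None,fx=7,fy=7,interpolation=cv2.INTER_CUBIC))
cv2.imwrite("pics/t_block.png",cv2.resize(t[160:230,310:390],None,fx=8,fy=8,interpolation=cv2.INTER_CUBIC))
cv2.imwrite("pics/s_block.png",cv2.resize(s[200:280,240:340],None,fx=7,fy=7,interpolation=cv2.INTER_CUBIC))
E
```

```text
(no output)
```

View pics/t_block.png

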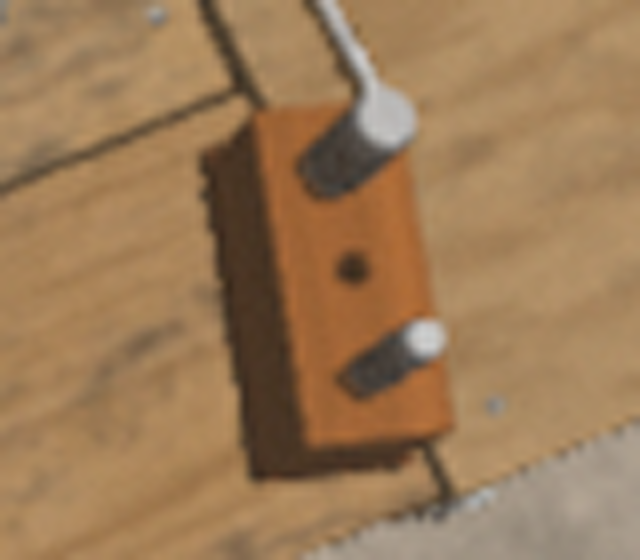

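View pics/t_box.png

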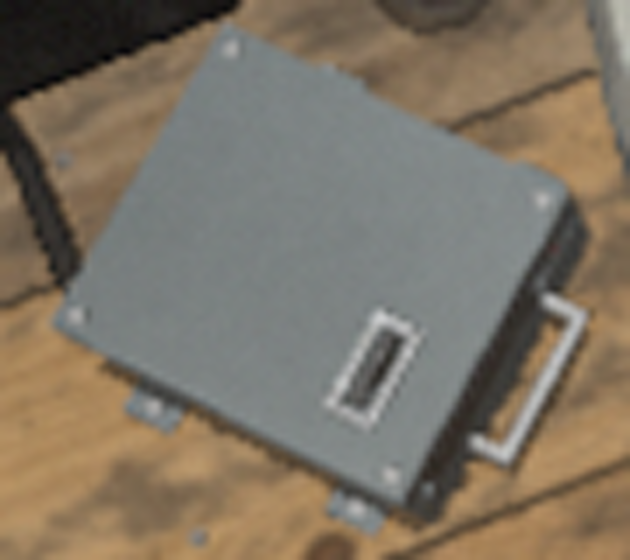

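View pics/s_block.png

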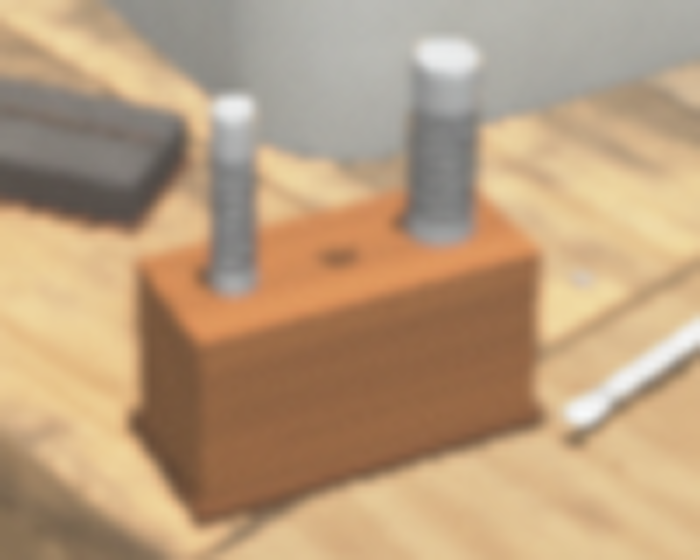

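The slim punch is the thinner one: its top is at crop (426,339) in the top view, with the stout one at (387,116) and the empty hole at (352,268). The slot centre is at crop (375,367). Next I'll cast rays.

```bash
cat > h.py <<'E'
import numpy as np,cv2
from station import r
def cam(n):
    c=r.calibration(n);K=np.array([[c['fx'],0,c['cx']],[0,c['fy'],c['cy']],[0,0,1]])
    if n=='wrist':
        s=r.sense();T=np.eye(4);T[:3,:3]=s['ee_rot'];T[:3,3]=s['tcp_pos'];W=T@c['tool_from_camera'];return K,W[:3,:3],W[:3,3]
    R=cv2.Rodrigues(c['rvec'])[0];return K,R.T,-R.T@c['tvec']
def ray(n,uv,z,C=None):
    K,R,o=C or cam(n);d=R@np.linalg.solve(K,np.array([uv[0],uv[1],1.]));return o+d*(z-o[2])/d[2]
def proj(n,P,C=None):
    K,R,o=C or cam(n);p=K@(R.T@(np.asarray(P)-o));return p[:2]/p[2]
def tri(cs,uvs):
    A=np.zeros((3,3));b=np.zeros(3)
    for n,uv in zip(cs,uvs):
        K,R,o=cam(n);d=R@np.linalg.solve(K,np.array([uv[0],uv[1],1.]));d/=np.linalg.norm(d);M=np.eye(3)-np.outer(d,d);A+=M;b+=M@o
    return np.linalg.solve(A,b)
E
python3 - <<'E'
from h import *
f=lambda p,s,o:((p[0]+.5)/s-.5+o[0],(p[1]+.5)/s-.5+o[1])
B=lambda *p:f(p,8,(310,160)); X=lambda *p:f(p,7,(130,155)); S=lambda *p:f(p,7,(240,200))
np.set_printoptions(precision=4,suppress=True)
for n,uv,z in [("slim top",B(426,339),.144),("stout top",B(387,116),.144),("hole",B(352,268),.082),("slim base",B(360,380),.082),("stout base",B(322,178),.082),
 ("b1",B(258,108),.082),("b2",B(408,105),.082),("b3",B(452,428),.082),("b4",B(308,445),.082),
 ("slot",X(375,367),.0856),("c1",X(228,25),.084),("c2",X(572,188),.084),("c3",X(405,507),.084),("c4",X(58,322),.084),
 ("h1",X(588,310),.04),("h2",X(505,463),.04)]:
    print(n,np.round(uv,1),ray("top",uv,z))
print("side slim",ray("side",S(235,104),.144),"stout",ray("side",S(447,54),.144),"hole",ray("side",S(339,257),.082))
print(tri(["top","side"],[B(426,339),S(235,104)]))
E
```

```text
slim top [362.8 201.9] [ 0.5008 -0.3395  0.144 ]
stout top [357.9 174.1] [ 0.5798 -0.321   0.144 ]
hole [353.6 193.1] [ 0.5385 -0.3277  0.082 ]
slim base [354.6 207.1] [ 0.4964 -0.3333  0.082 ]
stout base [349.8 181.8] [ 0.5717 -0.3142  0.082 ]
b1 [341.8 173.1] [ 0.596  -0.2884  0.082 ]
b2 [360.6 172.7] [ 0.6043 -0.3447  0.082 ]
b3 [366.1 213.1] [ 0.4827 -0.3682  0.082 ]
b4 [348.1 215.2] [ 0.4698 -0.3158  0.082 ]
slot [183.1 207. ] [0.4329 0.1693 0.0856]
c1 [162.1 158.1] [0.5741 0.2591 0.084 ]
c2 [211.3 181.4] [0.5204 0.0993 0.084 ]
c3 [187.4 227. ] [0.3764 0.1471 0.084 ]
c4 [137.9 200.6] [0.4355 0.306  0.084 ]
h1 [213.6 198.9] [0.4766 0.0911 0.04  ]
h2 [201.7 220.7] [0.4048 0.1166 0.04  ]
side slim [ 0.5045 -0.3397  0.144 ] stout [ 0.5814 -0.3225  0.144 ] hole [ 0.5391 -0.3445  0.082 ]
[ 0.5027 -0.3398  0.1437]
```

```bash
python3 - <<'E'
from h import *
np.set_printoptions(precision=4,suppress=True)
for uv,z in [((222,196),0),((308,185),0),((204,84),.23),((296,68),.23),((309,155),.2),((216,172),.2),((254,238),.03),((288,214),.027)]:
    print(uv,z,ray("top",uv,z))
c=r.calibration("wrist");K=np.array([[c['fx'],0,c['cx']],[0,c['fy'],c['cy']],[0,0,1]]);T=np.linalg.inv(c['tool_from_camera'])
for p in [(-.011,0,0),(.008,0,0),(.09,0,0),(-.05,0,0),(.03,0,0)]:
    q=K@(T@np.array([*p,1]))[:3];print(p,q[:2]/q[2],q[2])
E
```

```text
(222, 196) 0 [0.4965 0.0717 0.    ]
(308, 185) 0 [ 0.5673 -0.1996  0.    ]
(204, 84) 0.23 [0.7569 0.1373 0.23  ]
(296, 68) 0.23 [ 0.8375 -0.1088  0.23  ]
(309, 155) 0.2 [ 0.5994 -0.1715  0.2   ]
(216, 172) 0.2 [0.5207 0.0713 0.2   ]
(254, 238) 0.03 [ 0.3735 -0.0482  0.03  ]
(288, 214) 0.027 [ 0.4603 -0.1435  0.027 ]
(-0.011, 0, 0) [259.6017 230.134 ] 0.18227250534833597
(0.008, 0, 0) [259.3903 219.5805] 0.20063984124257273
(0.09, 0, 0) [258.796  189.9213] 0.2799093961545418
(-0.05, 0, 0) [260.2041 260.1977] 0.14457113167069213
(0.03, 0, 0) [259.1891 209.5433] 0.2219072828043205
```

```bash
python3 - <<'E'
import cv2
t=cv2.imread("pics/top0.png")
cv2.imwrite("pics/t_mid.png",cv2.resize(t[50:260,130:390],None,fx=3,fy=2.85,interpolation=cv2.INTER_CUBIC))
E
```

```text
(no output)
```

View pics/t_mid.png

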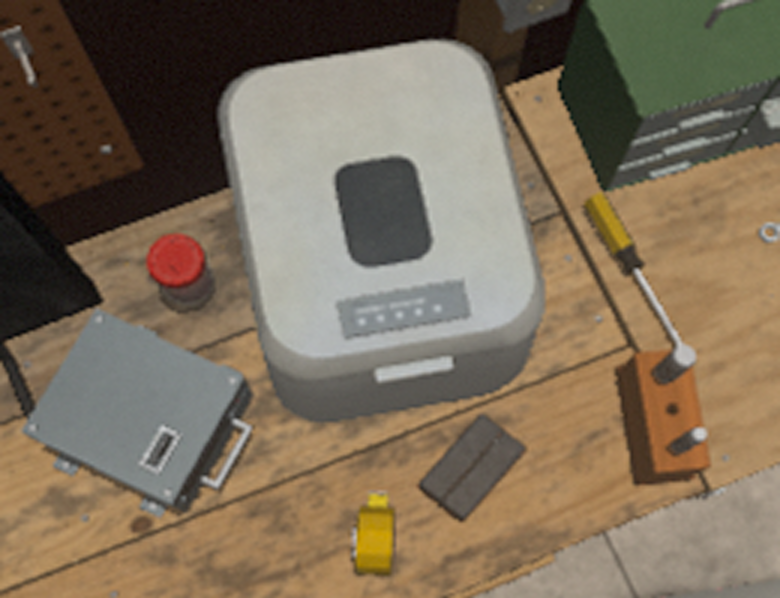

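The bread maker's front face runs from about (0.497,0.072) to (0.567,-0.200). The jaws already lie across the block row, so I'll move over the slim punch.

Emit:
move_arm(increments=[0,0,0,-0.018,0.178,0.409,0.087,0,0,0,-0.018,0.178,0.409,0.087,0,0,0,-0.018,0.178,0.409,0.087,0,0,0,-0.018,0.178,0.409,0.087,0,0,0,-0.018,0.178,0.409,0.087,0,0,0,-0.018,0.178,0.409,0.087,0,0,0,-0.018,0.178,0.409,0.087,0,0,0,-0.018,0.178,0.409,0.087,0,0,0,-0.018,0.178,0.409,0.087,0,0,0,-0.018,0.178,0.409,0.087,0,0,0,-0.018,0.178,0.409,0.087,0,0,0,-0.018,0.178,0.409,0.087])

```text
time_s: 1.15
tcp_pos: [0.5056, -0.3368, 0.2203]
ee_rot: [[0.001, -0.237, 0.971], [0.0, 0.971, 0.237], [-1.0, 0.0, 0.001]]
wrist_force: [0.8, -0.1, -0.7]
gripper_width: 1.003
```

```bash
python3 - <<'E'
from h import *
np.set_printoptions(precision=4,suppress=True)
s=r.sense();print(s)
im=r.capture("wrist");cv2.imwrite("pics/w1.png",cv2.resize(im[:,:,::-1],None,fx=1.5,fy=1.5))
im=r.capture("side");cv2.imwrite("pics/s1.png",cv2.resize(im[:,:,::-1],None,fx=1.5,fy=1.5))
E
```

```text
{'time_s': 1.15, 'joints': array([-18.4375,  19.6758,  -0.579 ,  -0.0314, -69.701 , -57.8336]), 'joint_velocities': array([-3.6852, -1.2102, -2.6069,  0.4179, -1.1153,  2.8341]), 'effort': array([  1.4574, -37.2037,  19.2605,   4.22  ,  -0.0235,  -0.2181]), 'tcp_pos': array([ 0.5056, -0.3368,  0.2203]), 'ee_rot': array([[ 0.0009, -0.2371,  0.9715],
       [ 0.0002,  0.9715,  0.2371],
       [-1.    ,  0.    ,  0.0009]]), 'wrist_force': array([ 0.7961, -0.0533, -0.6861]), 'moment': array([-0.0556,  0.019 ,  0.0375]), 'gripper_width': 1.0025938568742048}
```

View pics/w1.png

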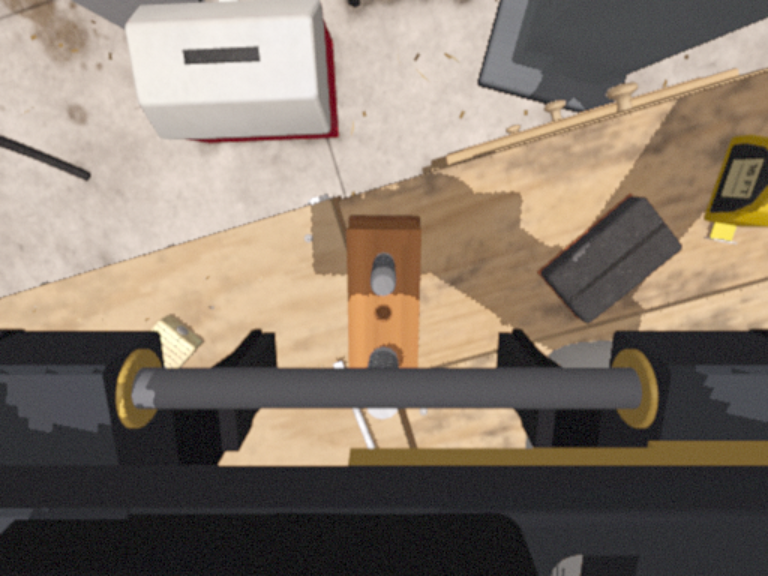

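View pics/s1.png

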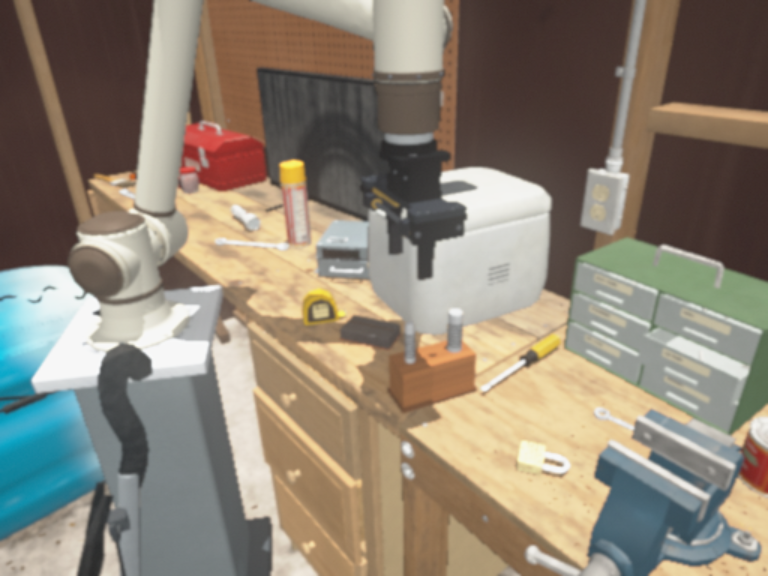

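The wrist view shows the slim punch at about (383,275) at 1.5x scale, with the stout one partly behind the rod. I'll zoom in to measure it.

```bash
python3 - <<'E'
from h import *
im=cv2.imread("pics/w1.png");cv2.imwrite("pics/w1z.png",cv2.resize(im[205:375,300:470],None,fx=3.5,fy=3.5,interpolation=cv2.INTER_CUBIC))
E
```

```text
(no output)
```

View pics/w1z.png

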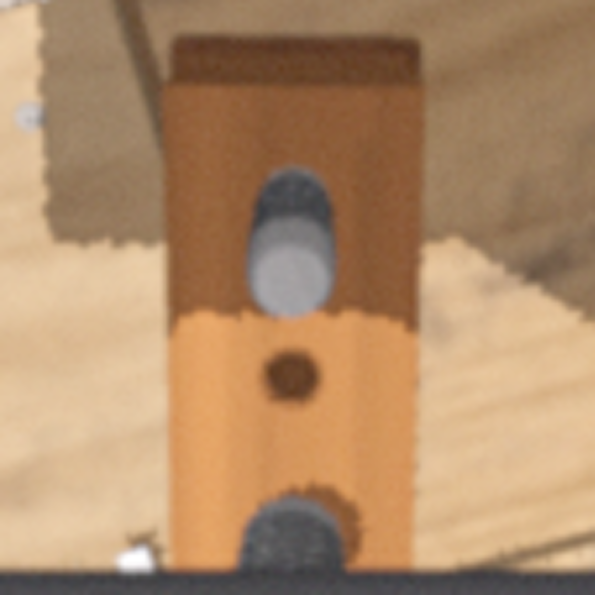

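```bash
python3 - <<'E'
from h import *
np.set_printoptions(precision=4,suppress=True)
C=cam("wrist");s=r.sense();print(s['tcp_pos'],s['time_s'])
R=np.array([[.0009,-.2371,.9715],[.0002,.9715,.2371],[-1,0,.0009]]);p0=np.array([.5056,-.3368,.2203])
T=np.eye(4);T[:3,:3]=R;T[:3,3]=p0;W=T@r.calibration("wrist")["tool_from_camera"];C=(C[0],W[:3,:3],W[:3,3])
g=lambda x,y:(((x+.5)/3.5-.5+300+.5)/1.5-.5,((y+.5)/3.5-.5+205+.5)/1.5-.5)
for n,p,z in [("slim",(291,277),.144),("hole",(292,376),.082),("e1",(164,85),.082),("e2",(422,85),.082),("stoutbase-top?",(292,500),.082)]:
    P=ray("w",g(*p),z,C);print(n,P,"tool rel now",s['ee_rot'].T@(P-s['tcp_pos']))
E
```

```text
[ 0.5021 -0.339   0.2203] 1.25
slim [ 0.5023 -0.3412  0.144 ] tool rel now [ 0.0763 -0.0023 -0.0002]
hole [ 0.5391 -0.3326  0.082 ] tool rel now [ 0.1382 -0.0026  0.0377]
e1 [ 0.484  -0.3731  0.082 ] tool rel now [ 0.1383 -0.0291 -0.0254]
e2 [ 0.4714 -0.3213  0.082 ] tool rel now [ 0.1383  0.0243 -0.0255]
stoutbase-top? [ 0.5672 -0.3258  0.082 ] tool rel now [ 0.1382 -0.0025  0.0666]
```

Emit:
move_arm(increments=[0,0,0,0.04,-0.001,0,0.087,0,0,0,0.08,-0.001,0,0.087,0,0,0,0.116,-0.001,0,0.087,0,0,0,0.116,-0.001,0,0.06,0,0,0,0.116,-0.001,0,0.04,0,0,0,0.116,-0.001,0,0.03,0,0,0,0.116,-0.001,0,0.02,0,0,0,0.116,-0.001,0,0.01,0,0,0,0.116,-0.001,0,0.01,0,0,0,0.116,-0.001,0,0.0,0,0,0,0.116,-0.001,0,0.0,0,0,0,0.116,-0.001,0,0.0])

```text
time_s: 2.25
tcp_pos: [0.5018, -0.341, 0.1053]
ee_rot: [[0.001, -0.232, 0.973], [-0.0, 0.973, 0.232], [-1.0, -0.0, 0.0]]
wrist_force: [-0.6, 0.3, -0.1]
gripper_width: 0.405
```

```bash
python3 - <<'E'
from h import *
np.set_printoptions(precision=4,suppress=True)
s=r.sense();print(s)
im=r.capture("wrist");cv2.imwrite("pics/w2.png",cv2.resize(im[:,:,::-1],None,fx=1.5,fy=1.5))
print(r.sense())
E
```

```text
{'time_s': 2.25, 'joints': array([-18.9285,  25.0263,  -9.8289,   0.0008, -55.1108, -57.6699]), 'joint_velocities': array([ 0.0532,  0.3209, -0.0912,  0.1188, -0.0704,  0.0471]), 'effort': array([ -0.0166, -39.5141,  16.5547,   3.7289,  -0.044 ,   0.0001]), 'tcp_pos': array([ 0.5018, -0.341 ,  0.1053]), 'ee_rot': array([[ 0.0006, -0.2318,  0.9728],
       [-0.0002,  0.9728,  0.2318],
       [-1.    , -0.0003,  0.0005]]), 'wrist_force': array([-0.6335,  0.3131, -0.1266]), 'moment': array([-0.0243, -0.0164,  0.0101]), 'gripper_width': 0.4046452407220735}
{'time_s': 2.3, 'joints': array([-18.9277,  25.042 ,  -9.8342,  -0.0003, -55.1112, -57.6701]), 'joint_velocities': array([-0.0727,  0.1387, -0.1201, -0.0106,  0.0213,  0.1329]), 'effort': array([ -0.0112, -39.5045,  16.538 ,   3.7259,  -0.0449,  -0.    ]), 'tcp_pos': array([ 0.5017, -0.341 ,  0.1051]), 'ee_rot': array([[ 0.0002, -0.2318,  0.9728],
       [-0.0001,  0.9728,  0.2318],
       [-1.    , -0.0001,  0.0002]]), 'wrist_force': array([ 0.535 , -0.2325,  1.0993]), 'moment': array([-0.0048, -0.0161, -0.0028]), 'gripper_width': 0.3525128284121753}
```

View pics/w2.png

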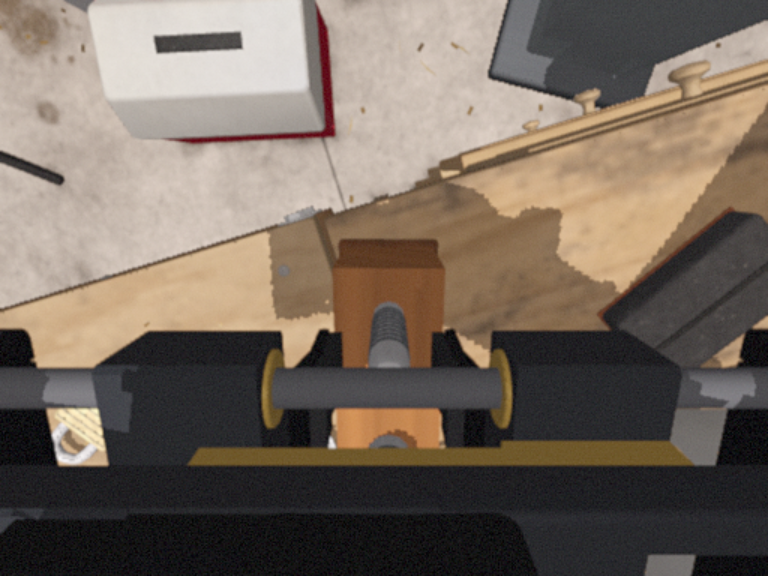

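The punch at (388,340) is centred between the closing fingers. I'll let them finish closing.

Emit:
move_arm(increments=[0,0,0,0,0,0,0,0,0,0,0,0,0,0,0,0,0,0,0,0,0,0,0,0,0,0,0,0,0,0,0,0,0,0,0,0,0,0,0,0,0,0])

```text
time_s: 2.8
tcp_pos: [0.5016, -0.3409, 0.1049]
ee_rot: [[-0.0, -0.232, 0.973], [0.0, 0.973, 0.232], [-1.0, 0.0, -0.0]]
wrist_force: [0.7, 0.5, -0.4]
gripper_width: 0.169
```

```bash
python3 - <<'E'
from h import *
np.set_printoptions(precision=4,suppress=True)
s=r.sense();print(s['gripper_width'],s['wrist_force'],s['moment'],s['tcp_pos'])
im=r.capture("wrist");cv2.imwrite("pics/w3.png",cv2.resize(im[120:330,150:370,::-1],None,fx=2.8,fy=2.8))
E
```

```text
0.1689641495941643 [ 0.7394  0.5124 -0.4046] [0.1197 0.0205 0.0176] [ 0.5016 -0.3409  0.1049]
```

View pics/w3.png

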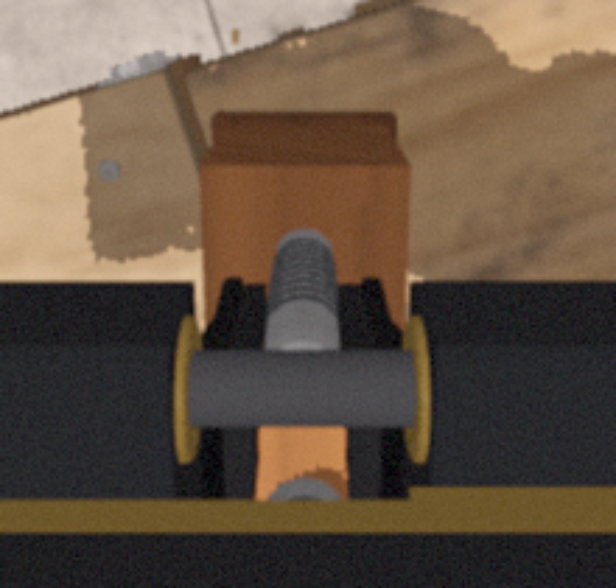

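Emit:
move_arm(increments=[0,0,0,0,0,0,0,0,0,0,0,0,0,0,0,0,0,0,0,0,0,0,0,0,-0.02,0,0,0,0,0,0,-0.05,0,0,0,0,0,0,-0.08,0,0,0,0,0,0,-0.105,0,0,0,0,0,0,-0.12,0,0,0,0,0,0,-0.12,0,0,0])

```text
time_s: 3.6
tcp_pos: [0.5035, -0.3422, 0.2294]
ee_rot: [[0.007, -0.232, 0.973], [-0.004, 0.973, 0.232], [-1.0, -0.006, 0.006]]
wrist_force: [0.8, 0.2, -0.5]
gripper_width: 0.171
```

```bash
python3 - <<'E'
from h import *
np.set_printoptions(precision=4,suppress=True)
s=r.sense();print(s['gripper_width'],s['wrist_force'],s['moment'],s['tcp_pos'],s['ee_rot'])
im=r.capture("wrist");cv2.imwrite("pics/w4.png",cv2.resize(im[120:330,150:370,::-1],None,fx=2.8,fy=2.8))
im=r.capture("side");cv2.imwrite("pics/s4.png",cv2.resize(im[100:300,180:380,::-1],None,fx=3,fy=3))
E
```

```text
0.17090029119705036 [ 0.7533  0.2488 -0.4756] [-0.0797 -0.0678  0.0232] [ 0.5035 -0.3422  0.2294] [[ 0.0075 -0.232   0.9727]
 [-0.0041  0.9727  0.2321]
 [-1.     -0.0057  0.0063]]
```

View pics/w4.png

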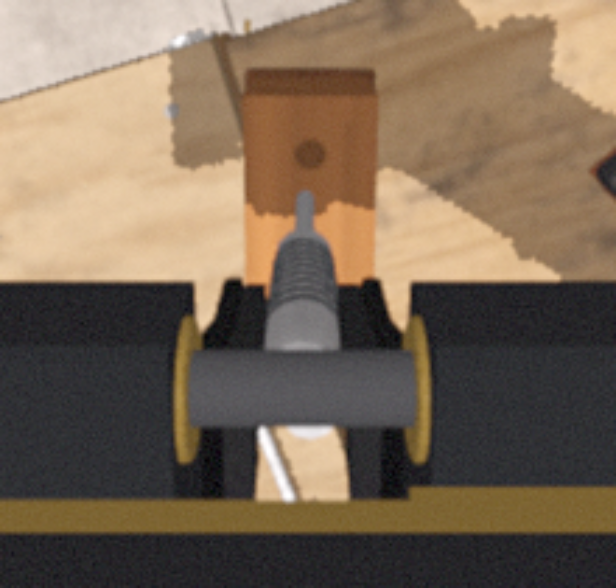

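View pics/s4.png

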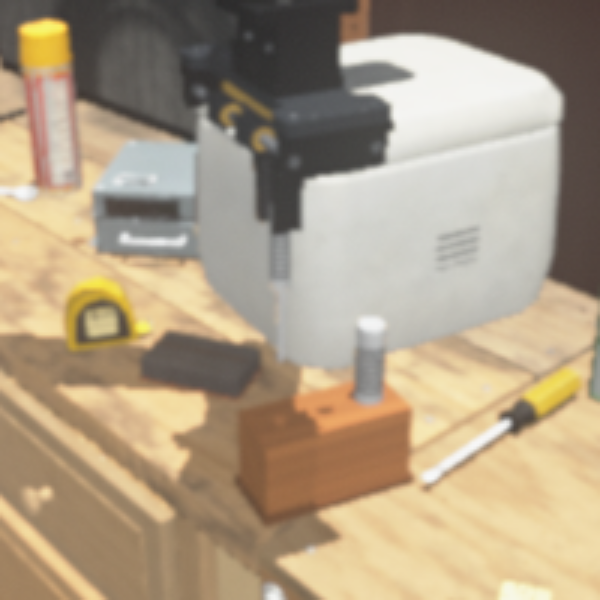

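The grip holds and the pin tip is at about (305,190) in the crop, with the vacated hole at (310,153). I'll carry it round in front of the bread maker, turning 33° on the way.

Emit:
move_arm(increments=[0,0,0,0,0.033,-0.015,0,0,0,0,0,0.065,-0.03,0,0,0,0,0,0.098,-0.046,0,0,0,0,0,0.13,-0.061,0,0,0,0,0,0.163,-0.076,0,5.5,0,0,0,0.2,-0.074,0,11,0,0,0,0.236,-0.071,0,16.5,0,0,0,0.272,-0.069,0,22,0,0,0,0.309,-0.066,0,27.5,0,0,0,0.345,-0.064,0,33,0,0,0,0.365,-0.05,0,33,0,0,0,0.385,-0.035,0])

```text
time_s: 4.7
tcp_pos: [0.3761, 0.0264, 0.2235]
ee_rot: [[-0.003, 0.338, 0.941], [-0.0, 0.941, -0.338], [-1.0, -0.001, -0.002]]
wrist_force: [1.5, -0.4, -0.5]
gripper_width: 0.17
```

```bash
python3 - <<'E'
from h import *
np.set_printoptions(precision=4,suppress=True)
s=r.sense();print(s['joints'],s['gripper_width'],s['tcp_pos'],s['ee_rot'])
print(s['ee_rot'].T@(np.array([.452,.162,.225])-s['tcp_pos']))
im=r.capture("top");cv2.imwrite("pics/t5.png",cv2.resize(im[:,:,::-1],None,fx=1.5,fy=1.5))
E
```

```text
[  29.0372   -4.223   -28.6189   -0.0562  -65.7487 -138.789 ] 0.17043320910692883 [0.3761 0.0264 0.2235] [[-0.0026  0.3383  0.941 ]
 [-0.0004  0.941  -0.3383]
 [-1.     -0.0013 -0.0023]]
[-0.0017  0.1533  0.0255]
```

View pics/t5.png

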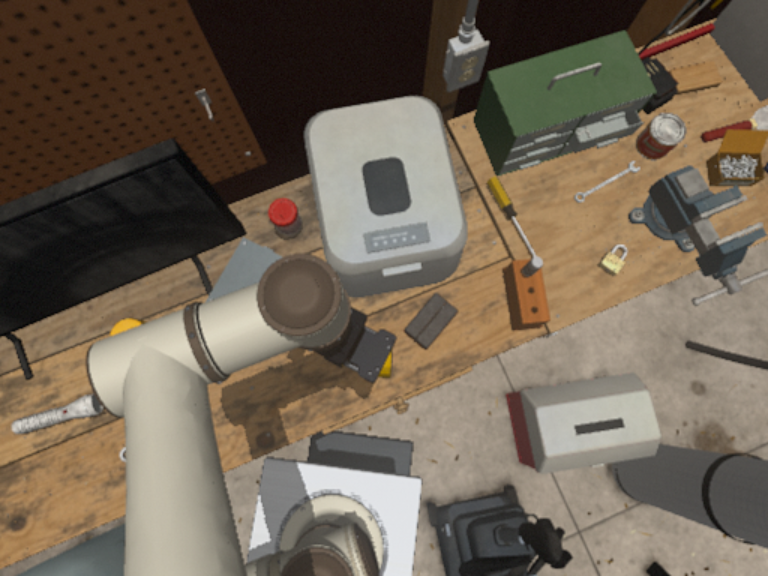

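The top view shows the arm clear of the bread maker, with the tape, sanding block and stout punch untouched. Next I'll go near the slot and look.

Emit:
move_arm(increments=[0,0,0,0,0.03,0.005,0,0,0,0,0,0.06,0.01,0,0,0,0,0,0.09,0.015,0,0,0,0,0,0.12,0.02,0,0,0,0,0,0.14,0.024,0,0,0,0,0,0.153,0.025,0,0,0,0,0,0.153,0.025,0,0,0,0,0,0.153,0.025,0,0,0,0,0,0.153,0.025,0])

```text
time_s: 5.5
tcp_pos: [0.4524, 0.1601, 0.2242]
ee_rot: [[-0.002, 0.336, 0.942], [-0.001, 0.942, -0.336], [-1.0, -0.002, -0.001]]
wrist_force: [0.4, 0.5, -1.4]
gripper_width: 0.168
```

```bash
python3 - <<'E'
from h import *
np.set_printoptions(precision=4,suppress=True)
s=r.sense();print(s['wrist_force'],s['gripper_width'],s['tcp_pos'],s['ee_rot'])
im=r.capture("wrist");cv2.imwrite("pics/w6raw.png",im[:,:,::-1]);cv2.imwrite("pics/w6.png",cv2.resize(im[60:260,160:360,::-1],None,fx=3,fy=3,interpolation=cv2.INTER_CUBIC))
np.savez("w6.npz",R=s['ee_rot'],p=s['tcp_pos'])
E
```

```text
[ 0.3625  0.4806 -1.4487] 0.16817393193231686 [0.4524 0.1601 0.2242] [[-0.0018  0.336   0.9419]
 [-0.0011  0.9419 -0.336 ]
 [-1.     -0.0017 -0.0014]]
```

View pics/w6.png

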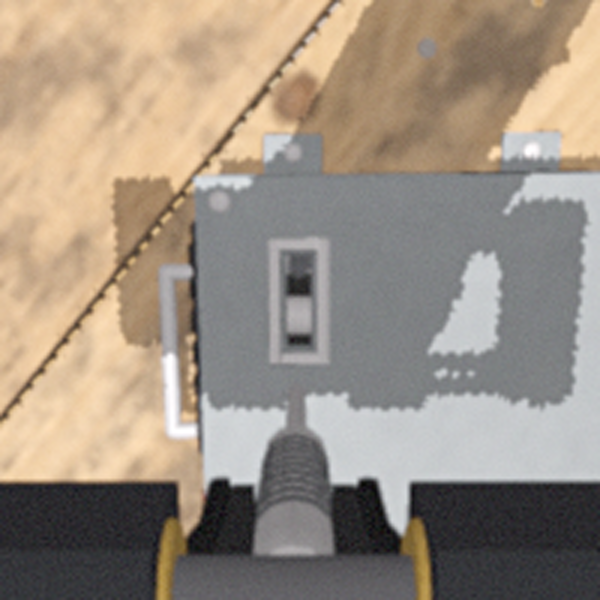

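```bash
python3 - <<'E'
import cv2
im=cv2.imread("pics/w6raw.png");cv2.imwrite("pics/w6z.png",cv2.resize(im[135:205,235:285],None,fx=8.5,fy=8.5,interpolation=cv2.INTER_CUBIC))
E
```

```text
(no output)
```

View pics/w6z.png

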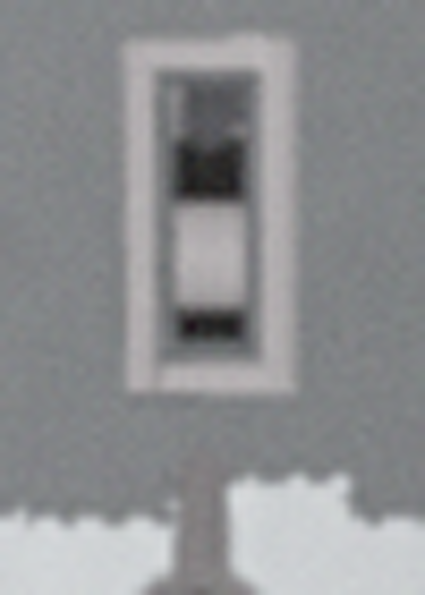

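The wrist view shows the slot, with the bezel centre at about (211,216) in the zoom. A bright steel patch lies inside at rows 205-305, probably the stud towards tool +z, and the pin tip is just below. I'll measure edge profiles for the narrow direction.

```bash
python3 - <<'E'
from h import *
np.set_printoptions(precision=2,suppress=True,linewidth=200)
im=cv2.imread("pics/w6raw.png").astype(float).mean(2)
print("plate/bezel cols 245..275 rows146-174 mean");print(im[146:174,245:275].mean(0))
for r0 in (188,191,194,197,200): print(r0,im[r0:r0+3,250:270].mean(0))
print("rows at cols 255-263",im[136:186,255:264].mean(1))
d=np.load("w6.npz");T=np.eye(4);T[:3,:3]=d['R'];T[:3,3]=d['p'];W=T@r.calibration("wrist")["tool_from_camera"];K=cam("top")[0]
c=r.calibration("wrist");K=np.array([[c['fx'],0,c['cx']],[0,c['fy'],c['cy']],[0,0,1]]);C=(K,W[:3,:3],W[:3,3])
for uv in [(259.4,160),(249.2,160),(269.6,160)]:
    P=ray("w",uv,.0856,C);print(np.round(P,4),np.round(1000*d['R'].T@(P-d['p']),1))
for x in (.07,.08,.09,.097):
    q=K@(np.linalg.inv(c['tool_from_camera'])@np.array([x,0,0,1]))[:3];print(x,q[:2]/q[2],q[2])
E
```

```text
plate/bezel cols 245..275 rows146-174 mean
[132.32 131.99 131.1  129.65 140.23 170.35 175.39 169.61 135.25 116.73 117.15 113.58 108.05 108.79 110.83 108.86 109.43 109.69 114.71 118.32 140.88 172.75 175.13 170.24 154.88 135.3  130.1  131.27
 130.94 130.69]
188 [132.   132.33 133.33 133.11 129.44 132.44 129.   126.22 128.22 127.89 126.44 129.11 127.22 130.67 133.33 131.56 128.56 129.11 130.78 131.89]
191 [128.   131.33 130.78 129.78 128.   131.11 124.22 128.56 129.33 127.78 124.56 144.11 185.22 195.44 203.11 191.44 183.78 183.78 188.44 202.33]
194 [158.33 163.33 158.   141.56 144.22 154.89 136.56 127.   129.44 127.   123.67 147.44 198.78 212.22 210.56 209.56 207.11 207.67 205.56 207.44]
197 [209.78 211.78 211.   209.56 206.56 169.33 132.56 129.56 131.44 126.22 124.22 142.33 189.56 208.56 209.78 207.67 205.67 205.22 206.89 207.89]
200 [210.33 210.44 208.11 205.33 198.33 157.89 130.   131.11 131.22 129.78 129.   140.56 182.   204.67 210.44 208.11 207.33 206.56 206.56 207.33]
rows at cols 255-263 [133.78 132.33 135.56 153.26 174.3  179.59 173.59 134.04 107.89  99.48  96.22  95.85  96.22 100.   101.37  84.22  65.22  53.81  51.59  51.07  49.52  50.07  87.56 138.26 155.89 162.93 164.81 168.89
 172.11 171.85 169.59 166.41 161.96 155.7  140.67  96.22  57.81  48.67  65.7  101.22 115.   139.85 170.19 178.15 173.7  141.89 126.74 130.52 129.85 130.26]
[0.43 0.17 0.09] [138.6   1.4 -20.8]
[0.43 0.16 0.09] [138.6  -9.7 -20.8]
[0.44 0.18 0.09] [138.6  12.6 -20.8]
0.07 [258.32 194.87] 0.2603980070364016
0.08 [258.28 192.01] 0.2700660645191992
0.09 [258.24 189.35] 0.2797341220019968
0.097 [258.22 187.59] 0.28650176223995516
```

Emit:
move_arm(increments=[0,0,0,0,0.0013,-0.006,0,0,0,0,0,0.0013,-0.013,0,0,0,0,0.012,0.0013,-0.013,0,0,0,0,0.024,0.0013,-0.013,0,0,0,0,0.036,0.0013,-0.013,0,0,0,0,0.036,0.0013,-0.013,0,0,0,0,0.036,0.0013,-0.013,0])

```text
time_s: 6.13
tcp_pos: [0.4408, 0.1663, 0.1891]
ee_rot: [[-0.0, 0.335, 0.942], [-0.001, 0.942, -0.335], [-1.0, -0.001, -0.0]]
wrist_force: [0.4, 0.4, -0.6]
gripper_width: 0.175
```

```bash
python3 - <<'E'
from h import *
np.set_printoptions(precision=4,suppress=True)
s=r.sense();print(s['wrist_force'],s['gripper_width'],s['tcp_pos'],s['ee_rot'])
im=r.capture("wrist");cv2.imwrite("pics/w7raw.png",im[:,:,::-1]);cv2.imwrite("pics/w7.png",cv2.resize(im[130:215,220:300,::-1],None,fx=7,fy=7,interpolation=cv2.INTER_CUBIC))
im=r.capture("side");cv2.imwrite("pics/s7.png",cv2.resize(im[110:200,190:290,::-1],None,fx=6,fy=6,interpolation=cv2.INTER_CUBIC))
E
```

```text
[ 0.4209  0.3823 -0.6423] 0.17452009659782297 [0.4408 0.1663 0.1891] [[-0.0005  0.3354  0.9421]
 [-0.0006  0.9421 -0.3354]
 [-1.     -0.0007 -0.0002]]
```

View pics/w7.png

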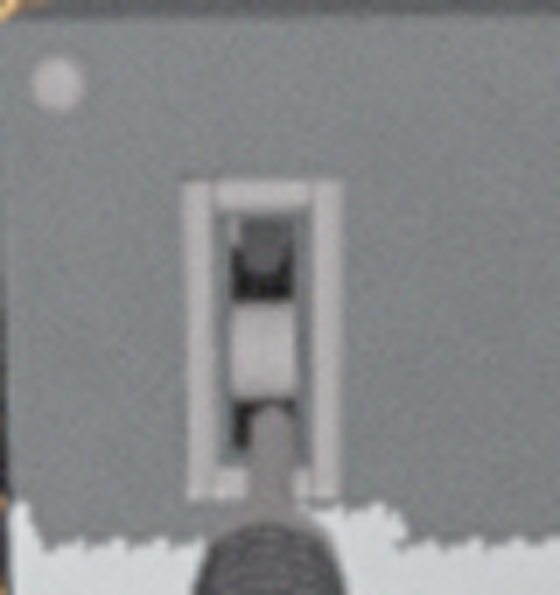

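View pics/s7.png

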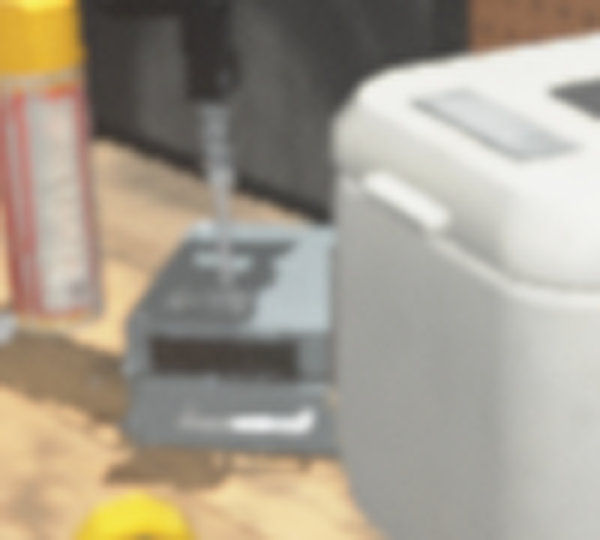

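```bash
python3 - <<'E'
from h import *
np.set_printoptions(precision=0,suppress=True,linewidth=220)
im=cv2.imread("pics/w7raw.png").astype(float).mean(2)
for a in range(250,268,2): print(a,im[152:205,a:a+2].mean(1))
print(np.arange(152,205))
print("cols, rows 175-185",im[174:186,240:275].mean(0)); print("pin",[im[k:k+3,250:268].mean(0) for k in (190,194,198)])
im6=cv2.imread("pics/w6raw.png").astype(float).mean(2)
print("w6")
for a in range(252,268,2): print(a,im6[138:185,a:a+2].mean(1))
E
```

```text
250 [133. 135. 126. 135. 157. 166. 161. 150. 135. 124. 128. 129. 130. 132. 133. 131. 133. 134. 134. 132. 132. 135. 134. 131. 131. 133. 134. 136. 142. 139. 138. 139. 136. 138. 141. 139. 142. 144. 143. 145. 144. 144. 144.
 141. 150. 165. 167. 173. 178. 150. 132. 132. 132.]
252 [132. 129. 131. 146. 171. 178. 176. 160. 132. 130. 134. 133. 124. 102.  90.  88.  86.  91.  87.  86.  92. 113. 124. 133. 139. 142. 144. 145. 146. 145. 142. 140. 137. 130. 116.  99.  93.  92.  94.  92.  94.  97. 110.
 117. 136. 172. 176. 178. 175. 149. 132. 131. 132.]
254 [134. 130. 131. 146. 172. 178. 174. 158. 127. 107.  94.  97.  96.  87.  74.  71.  58.  41.  36.  38.  61. 111. 151. 163. 170. 172. 175. 177. 178. 175. 173. 170. 163. 152. 131.  79.  42.  52.  52.  59.  61.  71. 100.
 116. 129. 156. 160. 159. 156. 138. 130. 133. 128.]
256 [134. 131. 131. 146. 172. 179. 176. 156. 129.  97.  85.  86.  88.  91.  91.  90.  82.  56.  44.  41.  58. 116. 150. 165. 168. 171. 173. 178. 177. 175. 174. 172. 161. 154. 130.  82.  78. 110. 125. 128. 125. 125. 129.
 127. 130. 128. 130. 131. 132. 129. 133. 131. 119.]
258 [134. 13
[... 3352 characters left out ...]
173. 133. 108.  96.  94.  95.  91. 105. 116.  85.  63.  63.  58.  61.  57.  60.  88. 134. 152. 160. 161. 165. 170. 168. 167. 165. 161. 152. 138.  96.  62.  55.  66. 100. 113. 143. 170. 178. 175.
 148. 127. 131. 126.]
264 [142. 171. 181. 182. 178. 145. 125. 130. 127. 130. 130. 132. 132. 128. 130. 129. 130. 128. 130. 127. 128. 130. 132. 131. 133. 132. 132. 131. 132. 130. 130. 131. 127. 126. 125. 126. 123. 124. 127. 145. 170. 180. 174.
 146. 128. 129. 131.]
266 [137. 156. 175. 176. 178. 176. 174. 174. 174. 176. 175. 177. 173. 175. 176. 176. 175. 174. 176. 174. 174. 173. 175. 172. 174. 174. 174. 173. 172. 173. 173. 172. 173. 172. 174. 172. 174. 174. 172. 170. 172. 174. 172.
 147. 131. 131. 130.]
```

```bash
python3 - <<'E'
from h import *
from scipy.optimize import brentq
np.set_printoptions(precision=4,suppress=True)
c=r.calibration("wrist");K=np.array([[c['fx'],0,c['cx']],[0,c['fy'],c['cy']],[0,0,1]])
d=np.load("w6.npz");s=r.sense()
def C(R,p):
    T=np.eye(4);T[:3,:3]=R;T[:3,3]=p;W=T@c['tool_from_camera'];return K,W[:3,:3],W[:3,3]
C6=C(d['R'],d['p']);C7=C(s['ee_rot'],s['tcp_pos']);ax=s['ee_rot'][:,2]
slot=None
def at(Cx,v,z): return ray("w",(258.8,v),z,Cx)@ax*1000
b6=[at(C6,v,.0848) for v in (139,181.2)];b7=[at(C7,v,.0848) for v in (155,201.1)]
print("bezel",b6,b7,"mid",np.mean(b6),np.mean(b7),"tcp",s['tcp_pos']@ax*1000)
o=np.mean(b7)-np.mean(b6)
for n,v6,v7 in [("bright up",158.5,172.9),("bright low",170.7,186.4),("grey low",151.5,168.6)]:
    for z in (.084,.074,.064,.054,.044,.034,.024,.004): print(n,z,round(at(C6,v6,z)-np.mean(b6),2),round(at(C7,v7,z)-np.mean(b7),2))
E
```

```text
bezel [np.float64(328.9651251724376), np.float64(375.48630544069994)] [np.float64(329.7446407268666), np.float64(376.6224767562771)] mid 352.22571530656876 353.1835587415718 tcp 360.4692724224061
bright up 0.084 -2.07 -5.54
bright up 0.074 -0.66 -3.6
bright up 0.064 0.75 -1.66
bright up 0.054 2.16 0.28
bright up 0.044 3.57 2.21
bright up 0.034 4.98 4.15
bright up 0.024 6.39 6.09
bright up 0.004 9.22 9.96
bright low 0.084 11.51 8.26
bright low 0.074 13.34 10.68
bright low 0.064 15.18 13.1
bright low 0.054 17.01 15.52
bright low 0.044 18.84 17.94
bright low 0.034 20.68 20.35
bright low 0.024 22.51 22.77
bright low 0.004 26.18 27.61
grey low 0.084 -9.74 -9.86
grey low 0.074 -8.57 -8.08
grey low 0.064 -7.39 -6.29
grey low 0.054 -6.22 -4.5
grey low 0.044 -5.05 -2.72
grey low 0.034 -3.88 -0.93
grey low 0.024 -2.7 0.86
grey low 0.004 -0.36 4.43
```

Triangulating the two views puts the bright block about 55 mm deep, so it isn't the stud. The dark round thing at the slot's far end, at (265,250), is about 10 mm deep and some 12 mm towards tool -z, which fits the stud. I'll move there at the same height and correct y by -1 mm.

Emit:
move_arm(increments=[0,0,0,0,-0.001,-0.006,0,0,0,0,0,-0.001,-0.012,0,0,0,0,0,-0.001,-0.0175,0,0,0,0,0,-0.001,-0.0175,0,0,0,0,0,-0.001,-0.0175,0,0,0,0,0,-0.001,-0.0175,0])

```text
time_s: 6.73
tcp_pos: [0.4247, 0.1718, 0.1892]
ee_rot: [[0.0, 0.335, 0.942], [0.0, 0.942, -0.335], [-1.0, 0.0, 0.0]]
wrist_force: [-0.5, 0.2, -0.8]
gripper_width: 0.171
```

```bash
python3 - <<'E'
from h import *
np.set_printoptions(precision=4,suppress=True,linewidth=200)
s=r.sense();print(s['wrist_force'],s['gripper_width'],s['tcp_pos'],s['ee_rot'])
im=r.capture("wrist");cv2.imwrite("pics/w8raw.png",im[:,:,::-1]);cv2.imwrite("pics/w8.png",cv2.resize(im[150:235,220:300,::-1],None,fx=7,fy=7,interpolation=cv2.INTER_CUBIC))
g=im.astype(float).mean(2);np.set_printoptions(precision=0,suppress=True,linewidth=200)
for k in range(180,216,4): print(k,g[k:k+3,240:276].mean(0))
E
```

```text
[-0.4569  0.1876 -0.7719] 0.17141913348870375 [0.4247 0.1718 0.1892] [[ 0.0005  0.3351  0.9422]
 [ 0.0003  0.9422 -0.3351]
 [-1.      0.0004  0.0004]]
180 [132. 132. 132. 133. 132. 129. 143. 171. 174. 169. 153. 131. 113.  73.  68.  83.  89.  90.  88.  92.  81.  70. 103. 118. 139. 171. 176. 169. 155. 134. 128. 130. 131. 131. 131. 130.]
184 [131. 130. 130. 131. 130. 129. 140. 169. 174. 168. 152. 131. 113.  86.  65.  69.  81.  89.  89.  86.  85.  87. 105. 116. 137. 171. 174. 169. 150. 134. 128. 130. 130. 128. 130. 133.]
188 [131. 131. 131. 131. 130. 128. 138. 169. 176. 170. 153. 127. 124. 153. 166. 166. 162. 146. 136. 132. 143. 165. 146. 121. 136. 170. 173. 170. 152. 132. 131. 131. 132. 131. 131. 132.]
192 [130. 131. 130. 129. 131. 126. 136. 170. 176. 170. 155. 127. 123. 152. 173. 159. 133. 128. 130. 128. 126. 126. 128. 118. 136. 169. 175. 168. 151. 135. 129. 131. 132. 131. 131. 132.]
196 [131. 130. 130. 130. 128. 127. 141. 169. 173. 170. 158. 132. 120. 144. 158. 144. 132. 131. 130. 130. 128. 122. 117. 117. 135. 169. 173. 169. 151. 133. 131. 131. 131. 128. 128. 130.]
200 [132. 130. 132. 130. 130. 130. 142. 173. 173. 172. 166. 137. 112.  95.  87. 113. 129. 132. 132. 132. 131. 123. 125. 128. 148. 170. 173. 173. 158. 157. 155. 140. 131. 139. 155. 158.]
204 [128. 130. 131. 134. 131. 128. 141. 170. 173. 163. 151. 131. 121. 118. 111. 107. 105. 102. 105. 105. 108. 107. 115. 120. 134. 168. 209. 235. 218. 206. 205. 205. 206. 206. 207. 200.]
208 [205. 207. 209. 210. 204. 193. 215. 239. 218. 139.  79.  87.  94.  89.  88.  91.  95.  97. 100.  96.  91.  92.  93.  95.  87.  84.  96. 120. 169. 204. 208. 206. 204. 204. 206. 205.]
212 [208. 208. 208. 209. 209. 211. 208. 171. 100.  73.  83.  96.  94.  95.  94.  93.  91.  95.  94.  95.  95.  91.  95. 100.  97.  88.  83.  82.  98. 161. 203. 207. 206. 206. 206. 207.]
```

View pics/w8.png

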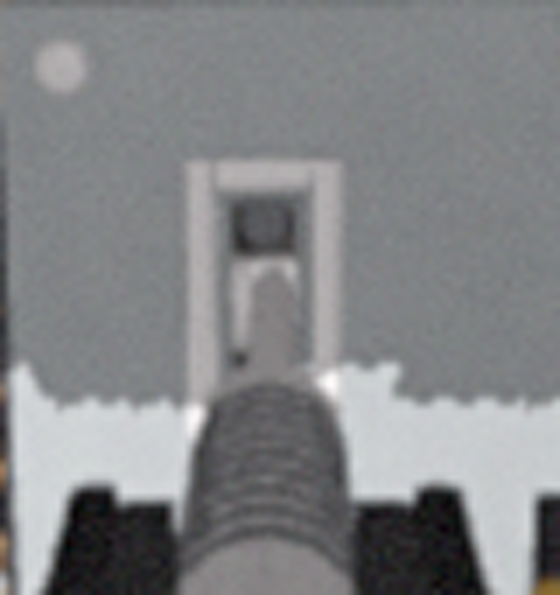

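```bash
python3 - <<'E'
import cv2,numpy as np
np.set_printoptions(precision=0,suppress=True,linewidth=200)
for n,a,b in (("w6",136,175),("w7",152,190),("w8",170,204)):
    g=cv2.imread(f"pics/{n}raw.png").astype(float).mean(2);print(n)
    for v in range(a,b): print(v,g[v,249:268])
E
```

```text
w6
136 [136. 135. 133. 131. 134. 135. 130. 137. 131. 133. 133. 137. 133. 134. 135. 132. 136. 132. 133.]
137 [132. 136. 135. 130. 132. 130. 132. 130. 133. 135. 132. 134. 134. 130. 131. 128. 134. 133. 130.]
138 [136. 130. 131. 131. 132. 132. 135. 134. 131. 133. 136. 135. 136. 139. 142. 142. 141. 136. 138.]
139 [134. 148. 146. 148. 150. 147. 148. 148. 149. 148. 149. 148. 154. 164. 171. 168. 173. 157. 154.]
140 [152. 165. 168. 173. 173. 171. 172. 173. 172. 172. 174. 173. 175. 179. 178. 180. 181. 179. 171.]
141 [154. 173. 174. 179. 180. 179. 179. 178. 182. 180. 179. 181. 181. 179. 179. 179. 184. 178. 175.]
142 [151. 172. 176. 172. 173. 169. 172. 173. 171. 175. 177. 174. 174. 173. 173. 174. 182. 181. 175.]
143 [149. 168. 172. 168. 143. 133. 133. 132. 134. 135. 136. 136. 134. 134. 132. 136. 154. 177. 175.]
144 [148. 171. 178. 168. 136. 113. 115. 107. 103. 107. 105. 112. 106. 106. 109. 113. 138. 173. 176.]
145 [148. 171. 176. 168. 138. 121. 127. 115.  90.  92.  96.  89.  94.  94.  98. 114. 146. 171. 176.]
146 [146. 173. 175. 168. 130. 123. 136. 115.  87.  82.  88.  85.  86.  89.  99. 115. 14
[... 9419 characters left out ...]
73. 157. 131. 122. 144. 159. 144. 131. 131. 129. 129. 128. 125. 114. 113. 139. 170. 174. 167.]
198 [170. 163. 134. 118. 140. 151. 139. 133. 131. 132. 130. 127. 121. 118. 118. 132. 168. 172. 171.]
199 [173. 165. 135. 120. 125. 134. 127. 126. 133. 133. 130. 128. 123. 113. 118. 135. 170. 174. 166.]
200 [171. 165. 138. 110.  97.  93. 111. 128. 133. 131. 132. 128. 122. 120. 115. 132. 171. 173. 167.]
201 [171. 166. 136. 111.  85.  69. 106. 130. 132. 131. 132. 132. 120. 119. 122. 143. 167. 170. 166.]
202 [175. 167. 138. 115. 103. 101. 123. 129. 131. 132. 132. 132. 128. 137. 148. 168. 173. 175. 185.]
203 [173. 168. 138. 123. 126. 126. 131. 134. 131. 130. 131. 133. 137. 139. 140. 161. 182. 212. 233.]
```

```bash
python3 - <<'E'
from h import *
np.set_printoptions(precision=4,suppress=True)
c=r.calibration("wrist");K=np.array([[c['fx'],0,c['cx']],[0,c['fy'],c['cy']],[0,0,1]])
s=r.sense();R=s['ee_rot'];ax=R[:,2];ay=R[:,1]
d=np.load("w6.npz");P=[d['p'],np.array([.4408,.1663,.1891]),s['tcp_pos']]
Rs=[d['R'],np.array([[-.0005,.3354,.9421],[-.0006,.9421,-.3354],[-1,-.0007,-.0002]]),R]
Cs=[]
for Ri,p in zip(Rs,P):
    T=np.eye(4);T[:3,:3]=Ri;T[:3,3]=p;W=T@c['tool_from_camera'];Cs.append((K,W[:3,:3],W[:3,3]))
at=lambda i,v,z:ray("w",(258.5,v),z,Cs[i])@ax*1000
ref=[at(i,v,.0848) for i,v in enumerate((139,155.1,172.4))]
print("bezel top edge",ref,"tcp along",[p@ax*1000 for p in P])
for n,vs in [("disc bottom",(152.2,168.7,184.4)),("bright top",(158.5,172.9,186.6))]:
    for z in (.084,.074,.064,.054,.044,.034,.024): print(n,z,np.round([at(i,v,z)-ref[i] for i,v in enumerate(vs)],1))
b=[ray("w",(u,196),.0848,Cs[2])@ay*1000 for u in (246.3,268.1)];print("slot y",np.mean(b),"tcp y",s['tcp_pos']@ay*1000)
E
```

```text
bezel top edge [np.float64(328.8636202371126), np.float64(328.75818139793455), np.float64(328.95945512965795)] tcp along [np.float64(372.52681290067363), np.float64(359.5464456932975), np.float64(342.61434989777507)]
disc bottom 0.084 [14.3 13.5 12.4]
disc bottom 0.074 [15.5 15.3 14.7]
disc bottom 0.064 [16.7 17.1 17. ]
disc bottom 0.054 [17.9 18.9 19.4]
disc bottom 0.044 [19.1 20.7 21.7]
disc bottom 0.034 [20.3 22.5 24.1]
disc bottom 0.024 [21.5 24.2 26.4]
bright top 0.084 [21.2 17.7 14.6]
bright top 0.074 [22.6 19.7 17. ]
bright top 0.064 [24.  21.6 19.5]
bright top 0.054 [25.5 23.5 21.9]
bright top 0.044 [26.9 25.5 24.3]
bright top 0.034 [28.3 27.4 26.7]
bright top 0.024 [29.7 29.3 29.2]
slot y 303.2813663304712 tcp y 304.28704226417955
```

Using all three views, the stud's edge is about 17 mm down and its centre about 10 mm towards tool -z. The pin is already at -9.6 mm there, but it still stands about 1.1 mm too far towards +y of the slot's middle, so I'll correct that and enter slowly.

Emit:
move_arm(increments=[0,0,0,0,-0.0011,-0.0005,0,0,0,0,0,-0.0011,-0.0005,0,0,0,0,0.002,-0.0011,-0.0005,0,0,0,0,0.004,-0.0011,-0.0005,0,0,0,0,0.006,-0.0011,-0.0005,0,0,0,0,0.008,-0.0011,-0.0005,0,0,0,0,0.01,-0.0011,-0.0005,0,0,0,0,0.012,-0.0011,-0.0005,0,0,0,0,0.012,-0.0011,-0.0005,0])

```text
time_s: 7.53
tcp_pos: [0.4236, 0.1706, 0.1764]
ee_rot: [[-0.001, 0.336, 0.942], [-0.001, 0.942, -0.336], [-1.0, -0.001, -0.001]]
wrist_force: [0.3, -0.7, -1.0]
gripper_width: 0.174
```

```bash
python3 - <<'E'
from h import *
np.set_printoptions(precision=4,suppress=True,linewidth=200)
s=r.sense();print(s['wrist_force'],s['moment'],s['gripper_width'],s['tcp_pos'],s['tcp_pos']@s['ee_rot'][:,1])
im=r.capture("wrist");cv2.imwrite("pics/w9raw.png",im[:,:,::-1]);cv2.imwrite("pics/w9.png",cv2.resize(im[150:235,220:300,::-1],None,fx=7,fy=7,interpolation=cv2.INTER_CUBIC))
s=r.sense();print(s['wrist_force'],s['moment'],s['tcp_pos'])
E
```

```text
[ 0.3107 -0.7267 -0.9951] [-0.0285 -0.028   0.0334] 0.1738188547990997 [0.4236 0.1706 0.1764] 0.30273176420688436
[ 0.0642 -0.1654 -1.0888] [-0.0153 -0.0093 -0.0568] [0.4237 0.1706 0.1767]
```

View pics/w9.png

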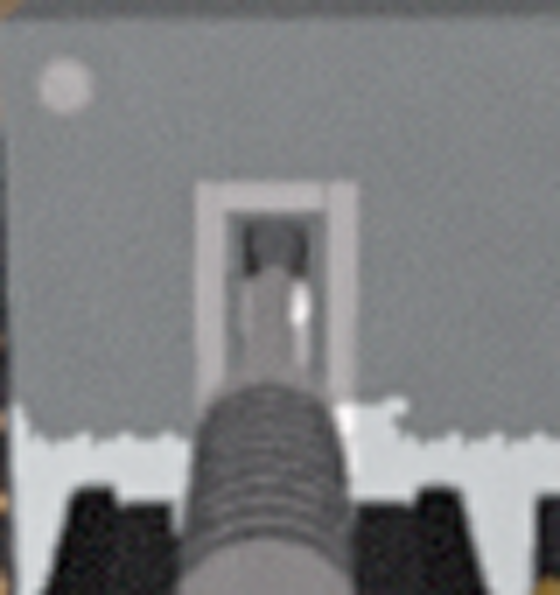

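The pin has entered the slot with no contact force. It stands about 0.7 mm left of the middle (pin 270 against slot 276), so I'll nudge it and go down carefully.

Emit:
move_arm(increments=[0,0,0,0,0.0006,0,0,0,0,0,0.001,0.0006,0,0,0,0,0,0.002,0.0006,0,0,0,0,0,0.003,0.0006,0,0,0,0,0,0.004,0.0006,0,0,0,0,0,0.005,0.0006,0,0,0,0,0,0.006,0.0006,0,0,0,0,0,0.007,0.0006,0,0,0,0,0,0.008,0.0006,0,0,0,0,0,0.008,0.0006,0,0])

```text
time_s: 8.42
tcp_pos: [0.4239, 0.1712, 0.1687]
ee_rot: [[-0.0, 0.336, 0.942], [-0.0, 0.942, -0.336], [-1.0, -0.0, -0.0]]
wrist_force: [0.4, 0.4, -1.2]
gripper_width: 0.171
```

```bash
cat >> h.py <<'E'
def fz(n=4):
    F=[];Z=[];W=[]
    for i in range(n):
        s=r.sense();F.append(s['wrist_force']);Z.append(s['tcp_pos']);W.append(s['gripper_width']);im=r.capture("side")
    F=np.array(F);print("F",F.mean(0).round(2),"fz",F[:,2].round(2),"tcp",np.mean(Z,0).round(4),"w",np.round(np.mean(W),3),"t",r.sense()['time_s']);return im
E
python3 -c "
from h import *
fz(4)"
```

```text
F [-0.03  0.45 -0.98] fz [-1.19 -0.97 -0.73 -1.02] tcp [0.424  0.1713 0.1689] w 0.17 t 8.6167
```

Emit:
move_arm(increments=[0,0,0,0.001,0,0,0,0,0,0,0.002,0,0,0,0,0,0,0.003,0,0,0,0,0,0,0.003,0,0,0])

```text
time_s: 8.95
tcp_pos: [0.4248, 0.1716, 0.1667]
ee_rot: [[0.002, 0.335, 0.942], [0.0, 0.942, -0.335], [-1.0, 0.001, 0.001]]
wrist_force: [-0.0, -0.6, 3.3]
gripper_width: 0.174
```

```bash
python3 -c "
from h import *
fz(4)"
```

```text
F [ 0.11 -0.27  4.15] fz [3.26 3.58 4.56 5.22] tcp [0.4247 0.1716 0.1667] w 0.172 t 9.15
```

Contact about 14 mm down. The force is still building, so I'll read again.

```bash
python3 -c "
from h import *
fz(6)"
```

```text
F [-0.17  0.05  5.39] fz [4.7  5.59 5.17 5.   5.39 6.51] tcp [0.4245 0.1716 0.1666] w 0.171 t 9.45
```

Emit:
move_arm(increments=[0,0,0,0.0003,0,0,0,0,0,0,0.0003,0,0,0])

```text
time_s: 9.62
tcp_pos: [0.4245, 0.1715, 0.1662]
ee_rot: [[0.001, 0.335, 0.942], [0.0, 0.942, -0.335], [-1.0, 0.001, 0.001]]
wrist_force: [-0.4, -0.2, 5.3]
gripper_width: 0.172
```

```bash
python3 -c "
from h import *
fz(5)"
```

```text
F [-0.51 -0.2   5.13] fz [5.26 4.68 5.58 5.05 5.09] tcp [0.4245 0.1715 0.1662] w 0.172 t 9.8667
```

The lever is giving: it moved 0.4 mm at a constant force of about 6 N. I'll continue in 1 mm steps.

Emit:
move_arm(increments=[0,0,0,0.0004,0,0,0,0,0,0,0.0008,0,0,0,0,0,0,0.0012,0,0,0,0,0,0,0.0012,0,0,0])

```text
time_s: 10.2
tcp_pos: [0.4244, 0.1714, 0.1649]
ee_rot: [[0.001, 0.335, 0.942], [0.0, 0.942, -0.335], [-1.0, 0.0, 0.001]]
wrist_force: [-1.0, 0.0, 5.7]
gripper_width: 0.172
```

```bash
python3 -c "
from h import *
fz(3)"
```

```text
F [-0.87 -0.59  5.37] fz [5.71 5.13 5.28] tcp [0.4244 0.1714 0.1649] w 0.171 t 10.35
```

Emit:
move_arm(increments=[0,0,0,0.0004,0,0,0,0,0,0,0.0008,0,0,0,0,0,0,0.0012,0,0,0,0,0,0,0.0012,0,0,0])

```text
time_s: 10.68
tcp_pos: [0.4243, 0.1712, 0.1637]
ee_rot: [[0.001, 0.335, 0.942], [-0.0, 0.942, -0.335], [-1.0, -0.0, 0.001]]
wrist_force: [-0.2, -1.3, 5.3]
gripper_width: 0.17
```

```bash
python3 -c "
from h import *
im=fz(4)
cv2.imwrite('pics/s10.png',cv2.resize(im[110:200,190:290,::-1],None,fx=6,fy=6,interpolation=cv2.INTER_CUBIC))"
```

```text
F [-0.12 -1.27  5.05] fz [5.29 5.29 5.4  4.24] tcp [0.4243 0.1712 0.1637] w 0.171 t 10.8833
```

View pics/s10.png

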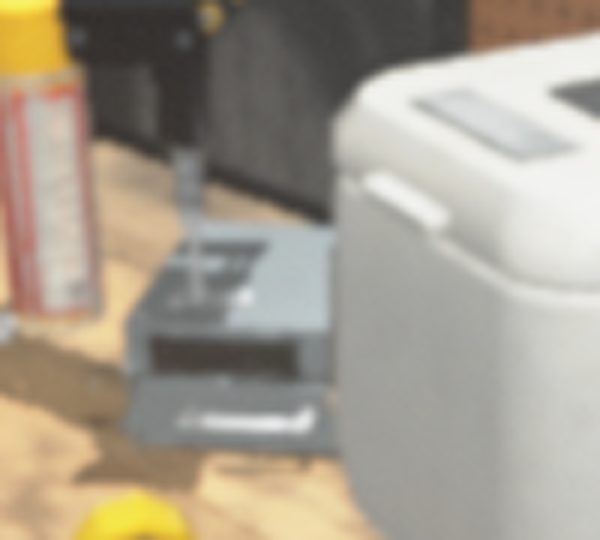

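The drawer is still shut at about 3 mm in. I'll keep pressing.

Emit:
move_arm(increments=[0,0,0,0.0004,0,0,0,0,0,0,0.0008,0,0,0,0,0,0,0.0008,0,0,0])

```text
time_s: 11.13
tcp_pos: [0.4242, 0.1711, 0.1628]
ee_rot: [[0.0, 0.335, 0.942], [-0.0, 0.942, -0.335], [-1.0, -0.0, 0.0]]
wrist_force: [-0.8, -1.2, 5.8]
gripper_width: 0.172
```

```bash
python3 -c "
from h import *
im=fz(4)
cv2.imwrite('pics/s11.png',cv2.resize(im[110:200,190:290,::-1],None,fx=6,fy=6,interpolation=cv2.INTER_CUBIC))"
```

```text
F [-0.57 -0.7   4.95] fz [5.83 4.72 4.72 4.53] tcp [0.4242 0.1711 0.1628] w 0.172 t 11.3333
```

View pics/s11.png

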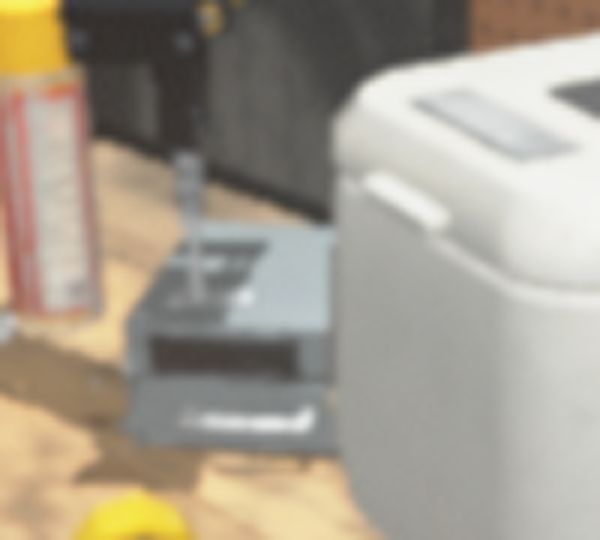

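Emit:
move_arm(increments=[0,0,0,0.0004,0,0,0,0,0,0,0.0008,0,0,0,0,0,0,0.0008,0,0,0])

```text
time_s: 11.58
tcp_pos: [0.4237, 0.171, 0.1615]
ee_rot: [[-0.001, 0.336, 0.942], [-0.0, 0.942, -0.336], [-1.0, -0.001, -0.001]]
wrist_force: [-0.6, -0.2, 0.2]
gripper_width: 0.172
```

```bash
python3 -c "
from h import *
im=fz(4)
cv2.imwrite('pics/s12.png',cv2.resize(im[110:200,190:290,::-1],None,fx=6,fy=6,interpolation=cv2.INTER_CUBIC))
im=r.capture('wrist');cv2.imwrite('pics/w12.png',cv2.resize(im[130:250,200:320,::-1],None,fx=5,fy=5,interpolation=cv2.INTER_CUBIC))"
```

```text
F [-0.36  0.19  0.58] fz [ 0.18 -0.04  1.72  0.48] tcp [0.4237 0.1712 0.1613] w 0.171 t 11.7833
```

View pics/s12.png

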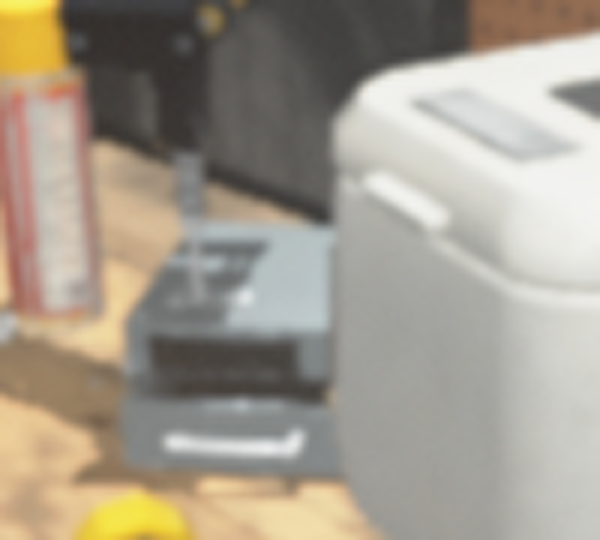

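View pics/w12.png

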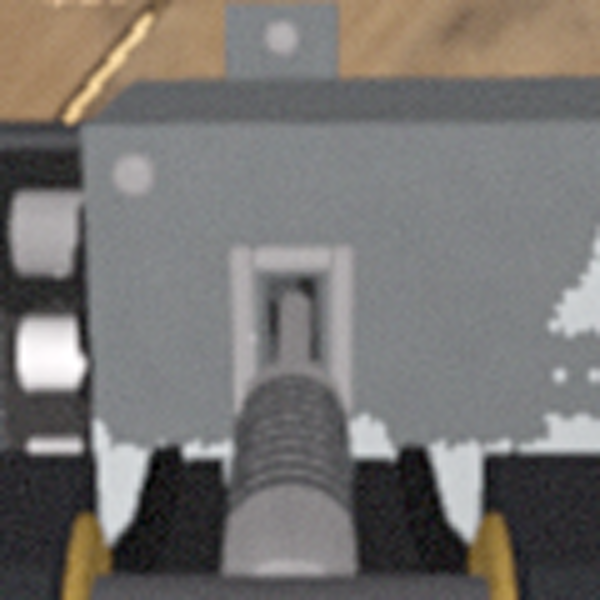

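The force dropped and the drawer front has moved out in both views. I'll hold about a second while it springs fully.

Emit:
move_arm(increments=[0,0,0,0,0,0,0,0,0,0,0,0,0,0,0,0,0,0,0,0,0,0,0,0,0,0,0,0,0,0,0,0,0,0,0,0,0,0,0,0,0,0,0,0,0,0,0,0,0,0,0,0,0,0,0,0])

```text
time_s: 12.5
tcp_pos: [0.4241, 0.1713, 0.1616]
ee_rot: [[-0.0, 0.336, 0.942], [0.0, 0.942, -0.336], [-1.0, 0.0, -0.0]]
wrist_force: [-0.5, 1.0, 1.4]
gripper_width: 0.171
```

```bash
python3 -c "
from h import *
im=fz(3)
cv2.imwrite('pics/s13.png',cv2.resize(im[110:200,190:290,::-1],None,fx=6,fy=6,interpolation=cv2.INTER_CUBIC))
im=r.capture('wrist');cv2.imwrite('pics/w13.png',cv2.resize(im[:,:,::-1],None,fx=1.5,fy=1.5,interpolation=cv2.INTER_CUBIC))"
```

```text
F [-0.19  0.48  1.35] fz [1.36 1.58 1.11] tcp [0.4241 0.1714 0.1616] w 0.17 t 12.65
```

View pics/s13.png

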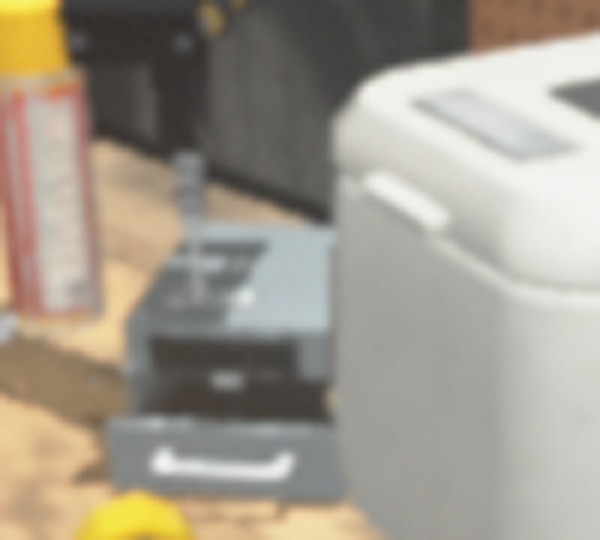

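View pics/w13.png

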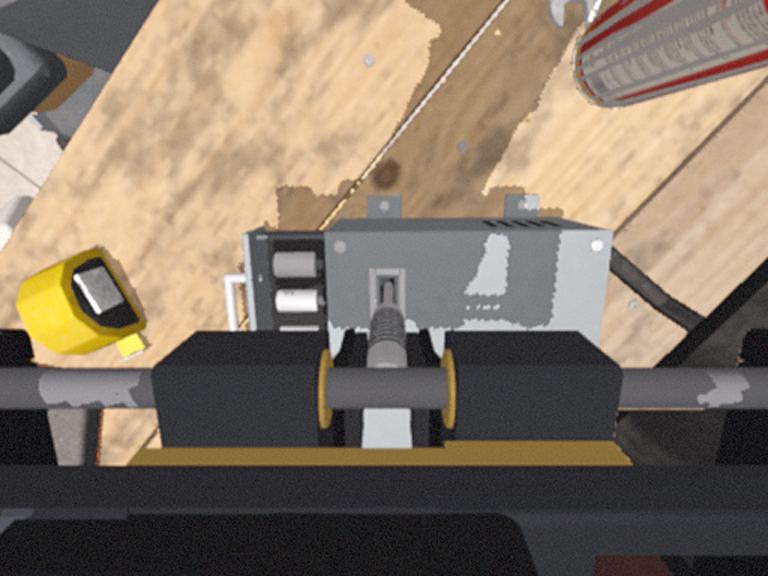

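The drawer stands well out and the tape measure is clear. I'll lift straight out.

Emit:
move_arm(increments=[0,0,0,-0.006,0,0,0,0,0,0,-0.014,0,0,0,0,0,0,-0.024,0,0,0,0,0,0,-0.036,0,0,0,0,0,0,-0.05,0,0,0,0,0,0,-0.064,0,0,0,0,0,0,-0.064,0,0,0])

```text
time_s: 13.28
tcp_pos: [0.4255, 0.1721, 0.2288]
ee_rot: [[0.005, 0.335, 0.942], [0.003, 0.942, -0.335], [-1.0, 0.005, 0.004]]
wrist_force: [0.8, 1.4, -0.1]
gripper_width: 0.17
```

```bash
python3 -c "
from h import *
np.set_printoptions(precision=4,suppress=True)
s=r.sense();print(s['wrist_force'],s['tcp_pos'],s['ee_rot'])
for w in [(.36,-.02),(.39,-.2),(.5016,-.3409)]: print(w,s['ee_rot'].T@(np.array([*w,.225])-s['tcp_pos']))
im=r.capture('wrist');cv2.imwrite('pics/w14.png',cv2.resize(im[:,:,::-1],None,fx=1.5,fy=1.5,interpolation=cv2.INTER_CUBIC))
im=r.capture('side');cv2.imwrite('pics/s14.png',cv2.resize(im[90:230,180:320,::-1],None,fx=4,fy=4,interpolation=cv2.INTER_CUBIC))"
```

```text
[ 0.8323  1.3988 -0.1013] [0.4255 0.1721 0.2288] [[ 0.005   0.3351  0.9422]
 [ 0.0031  0.9422 -0.3351]
 [-1.      0.0046  0.0036]]
(0.36, -0.02) [ 0.0029 -0.203   0.0027]
(0.39, -0.2) [ 0.0025 -0.3625  0.0913]
(0.5016, -0.3409) [ 0.0026 -0.4579  0.2436]
```

View pics/w14.png

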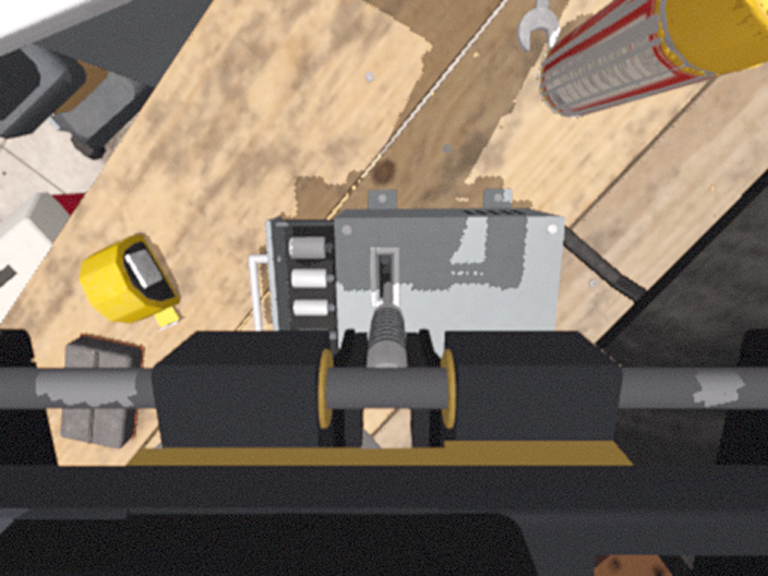

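View pics/s14.png

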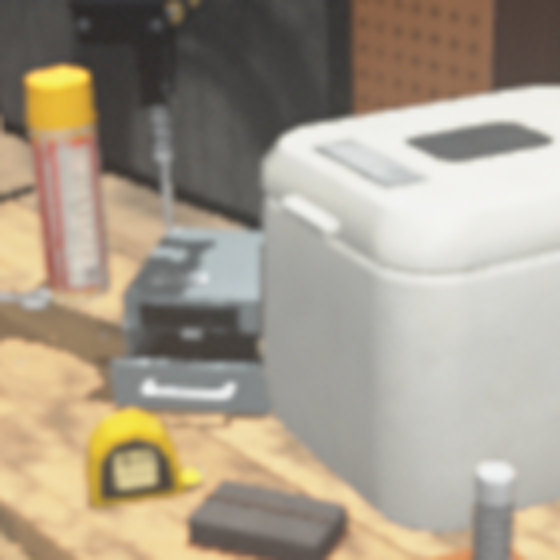

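Still held, with the tape and sanding block unmoved. I'll return along the same path.

Emit:
move_arm(increments=[0,0,0,0,-0.034,0.001,0,0,0,0,0,-0.068,0.001,0,0,0,0,0,-0.102,0.001,0,0,0,0,0,-0.136,0.002,0,-5.5,0,0,0,-0.17,0.003,0,-11,0,0,0,-0.203,0.003,0,-16.5,0,0,0,-0.235,0.021,0,-22,0,0,0,-0.267,0.038,0,-27.5,0,0,0,-0.299,0.056,0,-33,0,0,0,-0.331,0.073,0,-33,0,0,0,-0.362,0.091,0,-33,0,0,0,-0.362,0.091,0])

```text
time_s: 14.38
tcp_pos: [0.3879, -0.2041, 0.2243]
ee_rot: [[-0.003, -0.228, 0.974], [-0.001, 0.974, 0.228], [-1.0, 0.0, -0.003]]
wrist_force: [0.3, 0.2, -0.8]
gripper_width: 0.17
```

```bash
python3 -c "
from h import *
np.set_printoptions(precision=4,suppress=True)
s=r.sense();print(s['wrist_force'],s['tcp_pos'],s['ee_rot'],s['gripper_width'])
for w in [(.5016,-.3409)]: print(w,s['ee_rot'].T@(np.array([*w,.225])-s['tcp_pos']))"
```

```text
[ 0.3341  0.1754 -0.7511] [ 0.3879 -0.2041  0.2243] [[-0.0027 -0.228   0.9737]
 [-0.0005  0.9737  0.228 ]
 [-1.      0.0001 -0.0028]] 0.16964902502092666
(0.5016, -0.3409) [-0.0009 -0.1591  0.0795]
```

Emit:
move_arm(increments=[0,0,0,0,-0.033,0.016,0,0,0,0,0,-0.066,0.033,0,0,0,0,0,-0.1,0.05,0,0,0,0,0,-0.133,0.066,0,0,0,0,0,-0.152,0.076,0,0,0,0,0,-0.159,0.0795,0,0,0,0,0,-0.159,0.0795,0,0,0,0,0,-0.159,0.0795,0,0,0,0,0,-0.159,0.0795,0])

```text
time_s: 15.13
tcp_pos: [0.5016, -0.3353, 0.2255]
ee_rot: [[-0.001, -0.232, 0.973], [0.001, 0.973, 0.232], [-1.0, 0.001, -0.001]]
wrist_force: [0.1, -0.3, -1.1]
gripper_width: 0.17
```

```bash
python3 -c "
from h import *
np.set_printoptions(precision=4,suppress=True)
s=r.sense();print(s['wrist_force'],s['tcp_pos'],s['ee_rot'],s['gripper_width'])
for w in [(.5016,-.3409,.225)]: print(w,s['ee_rot'].T@(np.array(w)-s['tcp_pos']))
im=r.capture('wrist');cv2.imwrite('pics/w15.png',cv2.resize(im[120:330,150:370,::-1],None,fx=2.8,fy=2.8));cv2.imwrite('pics/w15raw.png',im[:,:,::-1])
im=r.capture('side');cv2.imwrite('pics/s15.png',cv2.resize(im[100:300,180:380,::-1],None,fx=3,fy=3))
"
```

```text
[ 0.1284 -0.2752 -1.1136] [ 0.5016 -0.3353  0.2255] [[-0.001  -0.2322  0.9727]
 [ 0.0008  0.9727  0.2322]
 [-1.      0.001  -0.0008]] 0.17012712742600805
(0.5016, -0.3409, 0.225) [ 0.0004 -0.0055 -0.0013]
```

View pics/w15.png

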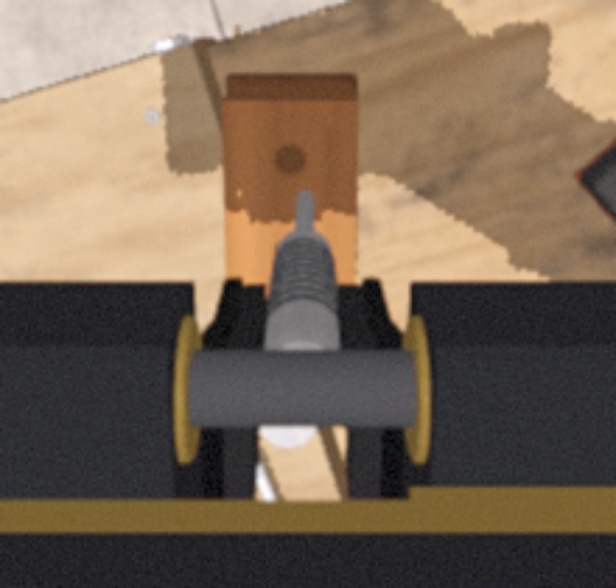

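View pics/s15.png

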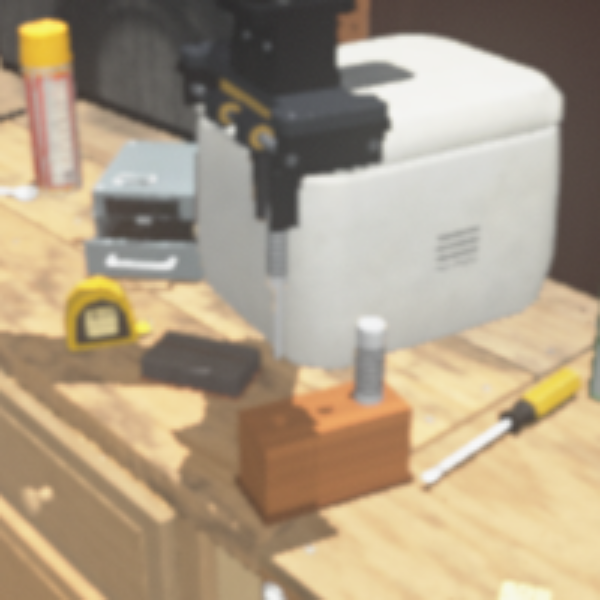

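The hole is at (291,157) in the crop. I'm about 5.5 mm short in y, so I'll compute the hole's offset from the pin axis.

```bash
python3 -c "
from h import *
np.set_printoptions(precision=4,suppress=True)
g=cv2.imread('pics/w15raw.png').astype(float).mean(2)
sub=g[165:187,240:268];m=cv2.GaussianBlur(sub,(0,0),.7)
ys,xs=np.nonzero(m<m.min()+18);print(xs.mean()+240,ys.mean()+165,len(xs),m.min())
s=r.sense();C=cam('wrist')
for uv in [(xs.mean()+240,ys.mean()+165)]:
    P=ray('w',uv,.074,C);print(P,s['ee_rot'].T@(P-s['tcp_pos']))
np.set_printoptions(precision=0,suppress=True,linewidth=200)
for k in (189,193,197,201): print(k,g[k:k+2,250:270].mean(0))
"
```

```text
252.97142857142856 176.75238095238095 105 66.80470273798568
[ 0.5035 -0.3416  0.074 ] [ 0.1522 -0.0064  0.0001]
189 [ 94.  91.  98.  95.  98.  98. 109. 116. 118. 116. 117. 109. 103.  98.  97.  92.  92.  91.  92.  92.]
193 [ 96.  94.  94.  95.  95. 100. 114. 116. 113. 119. 116. 113. 104.  97.  96.  94.  98.  98.  97.  89.]
197 [ 90.  90.  92.  91. 102. 108. 113. 118. 120. 118. 112. 112. 105. 102. 115. 148. 151. 151. 150. 152.]
201 [152. 154. 153. 152. 149. 129. 117. 117. 120. 117. 117. 120. 140. 155. 158. 154. 149. 150. 150. 149.]
```

Emit:
move_arm(increments=[0,0,0,0,-0.003,-0.0005,0,0,0,0,0.01,-0.006,-0.0005,0,0,0,0,0.025,-0.006,-0.0005,0,0,0,0,0.04,-0.006,-0.0005,0,0,0,0,0.048,-0.006,-0.0005,0,0,0,0,0.048,-0.006,-0.0005,0,0,0,0,0.048,-0.006,-0.0005,0])

```text
time_s: 15.82
tcp_pos: [0.5032, -0.3425, 0.1774]
ee_rot: [[-0.001, -0.232, 0.973], [-0.0, 0.973, 0.232], [-1.0, 0.0, -0.001]]
wrist_force: [0.5, 0.9, -0.4]
gripper_width: 0.17
```

```bash
python3 -c "
from h import *
np.set_printoptions(precision=4,suppress=True)
s=r.sense();print(s['wrist_force'],s['tcp_pos'],s['ee_rot'].T@(np.array([.5016,-.3409,.105])-s['tcp_pos']))
im=r.capture('wrist');cv2.imwrite('pics/w16.png',cv2.resize(im[130:250,200:320,::-1],None,fx=5,fy=5,interpolation=cv2.INTER_CUBIC))
im=r.capture('side');cv2.imwrite('pics/s16.png',cv2.resize(im[180:280,230:330,::-1],None,fx=6,fy=6,interpolation=cv2.INTER_CUBIC))
"
```

```text
[ 0.4655  0.9267 -0.4029] [ 0.5032 -0.3425  0.1774] [ 0.0724  0.0019 -0.0011]
```

View pics/w16.png

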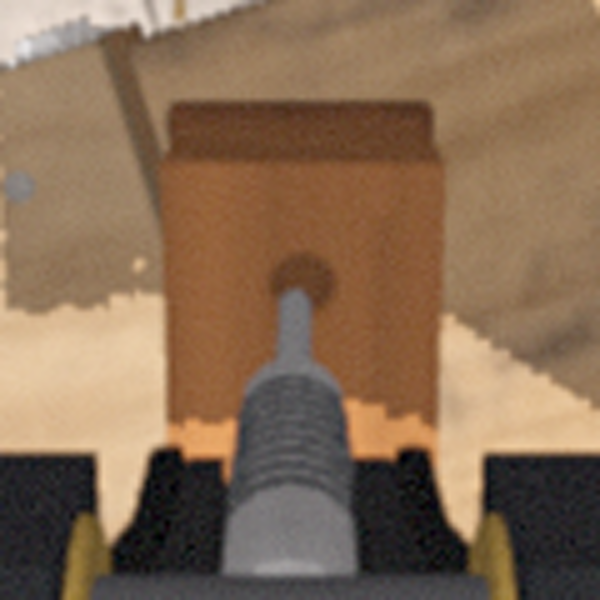

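View pics/s16.png

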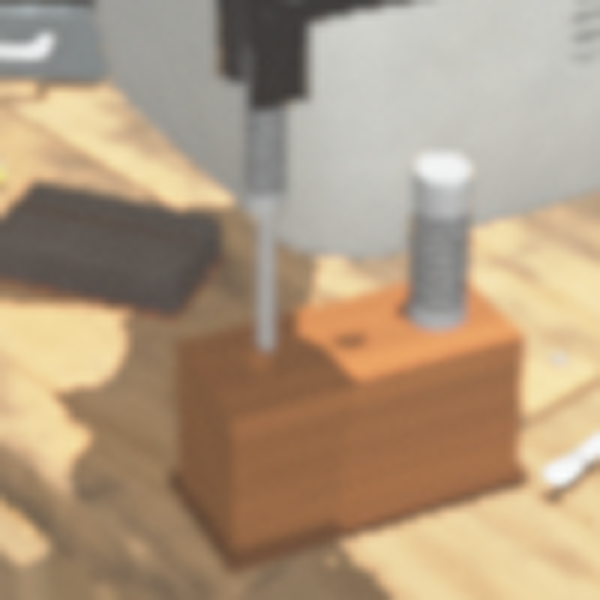

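The hole centre is at (302,280) and the pin at 295, so I'll correct about +1.5 mm in y and lower.

Emit:
move_arm(increments=[0,0,0,0,0.0015,-0.0004,0,0,0,0,0.003,0.0015,-0.0004,0,0,0,0,0.006,0.0015,-0.0004,0,0,0,0,0.01,0.0015,-0.0004,0,0,0,0,0.014,0.0015,-0.0004,0,0,0,0,0.018,0.0015,-0.0004,0,0,0,0,0.022,0.0015,-0.0004,0,0,0,0,0.022,0.0015,-0.0004,0])

```text
time_s: 16.58
tcp_pos: [0.502, -0.3407, 0.1543]
ee_rot: [[-0.002, -0.231, 0.973], [0.001, 0.973, 0.231], [-1.0, 0.002, -0.002]]
wrist_force: [0.6, -0.1, -0.9]
gripper_width: 0.175
```

```bash
python3 -c "
from h import *
np.set_printoptions(precision=4,suppress=True)
s=r.sense();print(s['wrist_force'],s['moment'],s['tcp_pos'],s['ee_rot'].T@(np.array([.5016,-.3409,.105])-s['tcp_pos']))
im=r.capture('side');cv2.imwrite('pics/s17.png',cv2.resize(im[180:280,230:330,::-1],None,fx=6,fy=6,interpolation=cv2.INTER_CUBIC))
"
```

```text
[ 0.62   -0.1263 -0.8872] [-0.0165 -0.0677 -0.058 ] [ 0.502  -0.3407  0.1543] [ 0.0493 -0.0002 -0.0004]
```

View pics/s17.png

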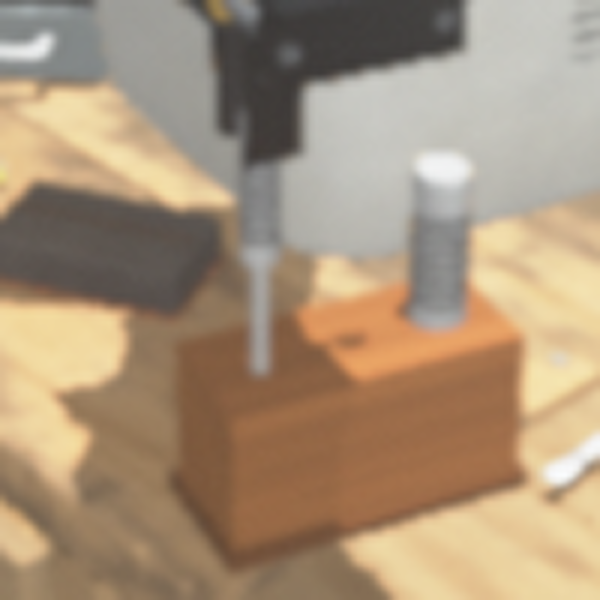

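The pin is in the hole with no force. I'll lower nearly to the seat.

Emit:
move_arm(increments=[0,0,0,0.008,0,0,0,0,0,0,0.016,0,0,0,0,0,0,0.024,0,0,0,0,0,0,0.032,0,0,0,0,0,0,0.038,0,0,0,0,0,0,0.042,0,0,0,0,0,0,0.045,0,0,0,0,0,0,0.047,0,0,0,0,0,0,0.047,0,0,0])

```text
time_s: 17.38
tcp_pos: [0.5026, -0.341, 0.1083]
ee_rot: [[-0.0, -0.232, 0.973], [0.0, 0.973, 0.232], [-1.0, 0.0, -0.0]]
wrist_force: [0.7, -0.1, -0.7]
gripper_width: 0.17
```

```bash
python3 -c "
from h import *
im=fz(4)
cv2.imwrite('pics/s18.png',cv2.resize(im[180:280,230:330,::-1],None,fx=6,fy=6,interpolation=cv2.INTER_CUBIC))
"
```

```text
F [ 0.13  0.13 -0.5 ] fz [-0.72  0.04 -0.51 -0.79] tcp [ 0.5028 -0.3411  0.1087] w 0.171 t 17.5833
```

View pics/s18.png

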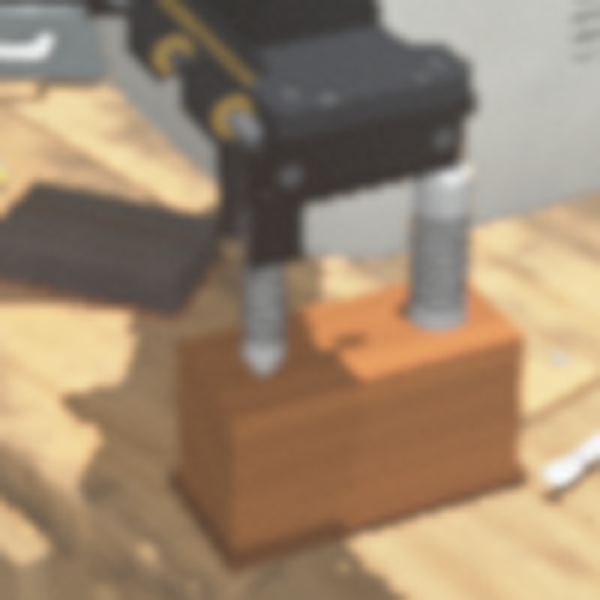

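Emit:
move_arm(increments=[0,0,0,0.001,0,0,0,0,0,0,0.002,0,0,0,0,0,0,0.003,0,0,0,0,0,0,0.003,0,0,0])

```text
time_s: 17.92
tcp_pos: [0.5025, -0.341, 0.1054]
ee_rot: [[-0.0, -0.232, 0.973], [0.0, 0.973, 0.232], [-1.0, 0.0, -0.0]]
wrist_force: [-0.1, 0.8, -0.5]
gripper_width: 0.171
```

```bash
python3 -c "
from h import *
im=fz(4)
"
```

```text
F [-0.35  0.26 -0.51] fz [-0.5   0.25 -0.48 -1.3 ] tcp [ 0.5026 -0.341   0.1055] w 0.172 t 18.1167
```

Almost seated, with no contact yet. I'll lower a touch more, then open.

Emit:
move_arm(increments=[0,0,0,0.0007,0,0,0,0,0,0,0.0007,0,0,0,0,0,0,0.0007,0,0,0.01,0,0,0,0.0007,0,0,0.02,0,0,0,0.0007,0,0,0.03,0,0,0,0.0007,0,0,0.04,0,0,0,0.0007,0,0,0.05,0,0,0,0.0007,0,0,0.06,0,0,0,0.0007,0,0,0.06])

```text
time_s: 18.87
tcp_pos: [0.5027, -0.3411, 0.105]
ee_rot: [[0.0, -0.232, 0.973], [-0.0, 0.973, 0.232], [-1.0, -0.0, 0.0]]
wrist_force: [-0.7, 0.1, 0.2]
gripper_width: 0.522
```

```bash
python3 -c "
from h import *
im=fz(1)
cv2.imwrite('pics/s19.png',cv2.resize(im[180:280,230:330,::-1],None,fx=6,fy=6,interpolation=cv2.INTER_CUBIC))
im=r.capture('wrist');cv2.imwrite('pics/w19.png',cv2.resize(im[120:330,150:370,::-1],None,fx=2.8,fy=2.8))
"
```

```text
F [-0.72  0.13  0.24] fz [0.24] tcp [ 0.5027 -0.3411  0.105 ] w 0.522 t 18.9167
```

View pics/s19.png

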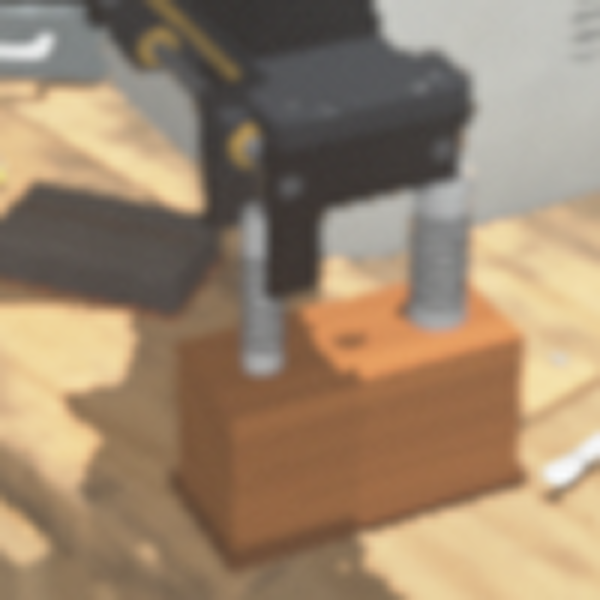

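View pics/w19.png

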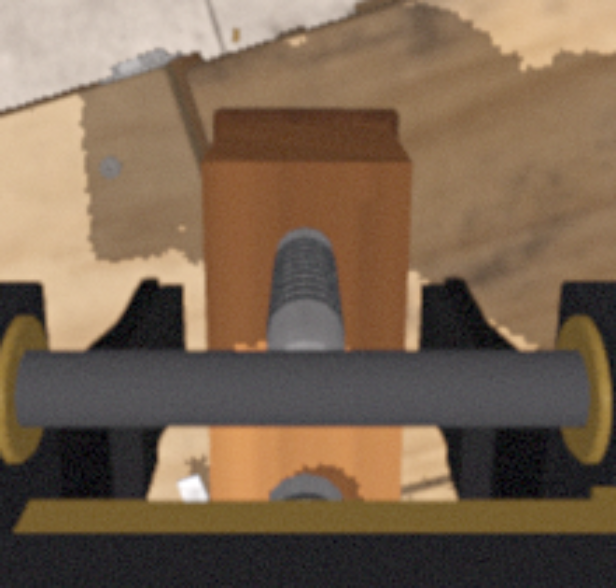

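The punch is released and standing upright. I'll lift away and back off.

Emit:
move_arm(increments=[0,0,0,-0.01,0,0,0.06,0,0,0,-0.03,0,0,0.06,0,0,0,-0.06,0,0,0.06,0,0,0,-0.095,0,0,0.06,0,0,0,-0.13,0,0,0.06,0,0,0,-0.13,-0.03,-0.03,0.06,0,0,0,-0.13,-0.06,-0.06,0.06,0,0,0,-0.13,-0.09,-0.09,0.06,0,0,0,-0.13,-0.12,-0.12,0.06,0,0,0,-0.13,-0.12,-0.14,0.06,0,0,0,-0.13,-0.12,-0.14,0.06])

```text
time_s: 19.88
tcp_pos: [0.3905, -0.4924, 0.2356]
ee_rot: [[-0.001, -0.226, 0.974], [0.0, 0.974, 0.226], [-1.0, 0.0, -0.001]]
wrist_force: [0.1, 0.7, 0.4]
gripper_width: 0.686
```

```bash
python3 -c "
from h import *
print(r.sense()['tcp_pos'],r.sense()['time_s'])
t=r.capture('top');s=r.capture('side')
cv2.imwrite('pics/t20raw.png',t[:,:,::-1]);cv2.imwrite('pics/s20raw.png',s[:,:,::-1])
cv2.imwrite('pics/t20.png',cv2.resize(t[50:260,130:390,::-1],None,fx=3,fy=2.85,interpolation=cv2.INTER_CUBIC))
cv2.imwrite('pics/s20.png',cv2.resize(s[200:280,240:340,::-1],None,fx=7,fy=7,interpolation=cv2.INTER_CUBIC))
cv2.imwrite('pics/t20b.png',cv2.resize(t[160:230,310:390,::-1],None,fx=8,fy=8,interpolation=cv2.INTER_CUBIC))
"
```

```text
[ 0.39052576 -0.49243836  0.23556414] 19.8833
```

View pics/t20.png

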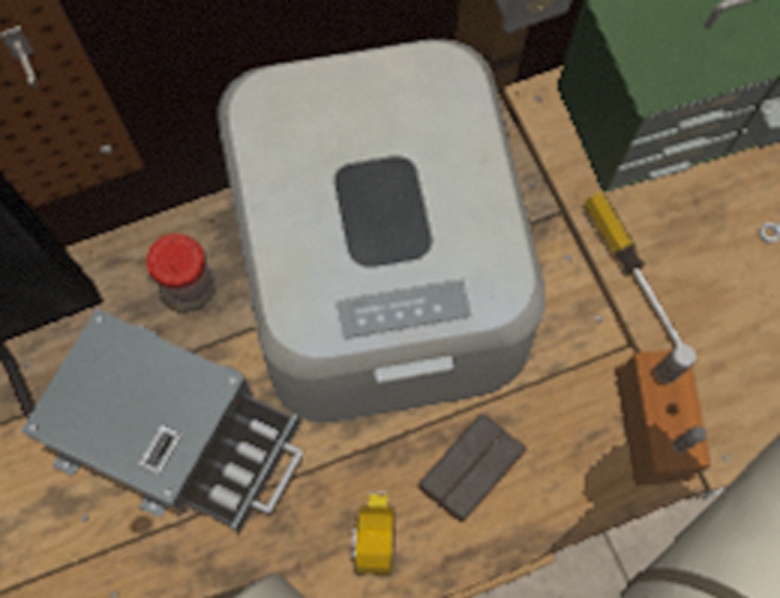

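View pics/s20.png

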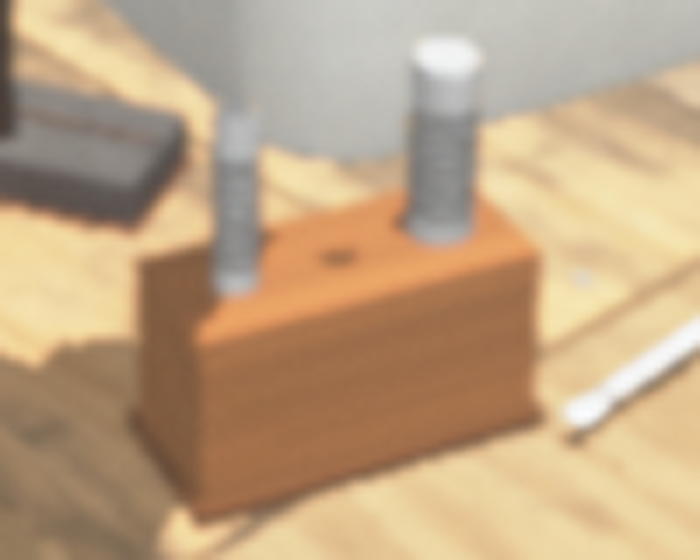

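View pics/t20b.png

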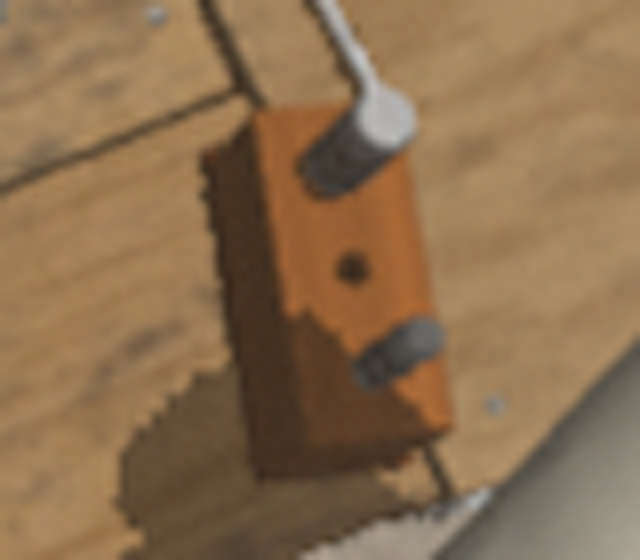

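```bash
python3 - <<'E'
from h import *
a=ray("top",(213.6,198.9),.04);b=ray("top",(201.7,220.7),.04)
c=ray("top",(229.6,208.3),.04);d=ray("top",(218.7,228.8),.04)
u=np.array([.337,.942,0]);print((c-a)@-u,(d-b)@-u)
im=cv2.imread("pics/t20raw.png");cv2.imwrite("pics/t21.png",cv2.resize(im[155:245,130:240],None,fx=7,fy=6.6,interpolation=cv2.INTER_CUBIC))
for uv in [(310+426/8,160+335/8)]: print(ray("top",uv,.144))
E
```

```text
0.05801360505603654 0.05803755659641328
[ 0.50112741 -0.34066596  0.144     ]
```

View pics/t21.png

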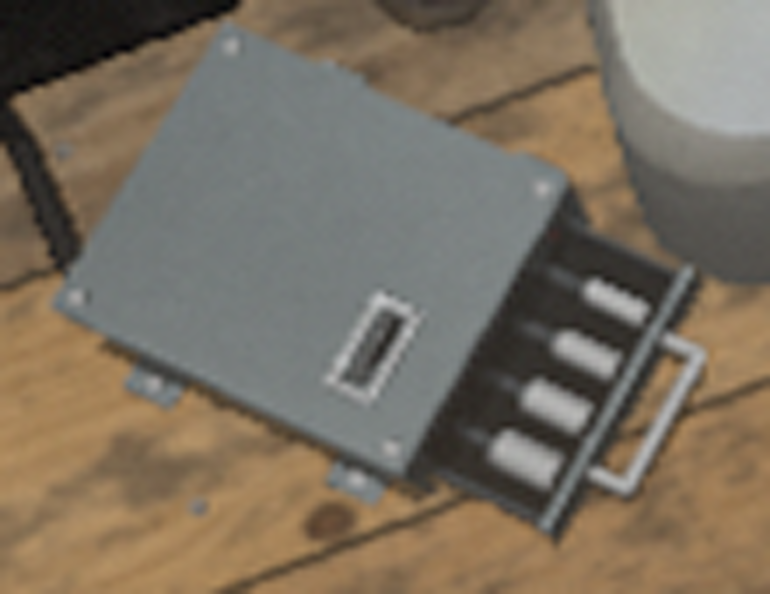

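The drawer reads about 58 mm out, which is fully out within measuring error. The slim punch's top is within about 2 mm of where it was, and the arm is clear. I'll hand it in.

Emit:
move_arm(increments=[0,0,0,0,0,0,0.06,0,0,0,0,0,0,0.06,0,0,0,0,0,0,0.06])

```text
time_s: 20.23
tcp_pos: [0.3953, -0.4895, 0.2352]
ee_rot: [[0.0, -0.233, 0.972], [-0.0, 0.972, 0.233], [-1.0, -0.0, 0.0]]
wrist_force: [-0.2, -0.9, -0.0]
gripper_width: 0.691
```

```bash
python3 -c "
from station import r
print(r.finish_job())"
```

```text
the job is handed in; nothing more can be done
None
```

The drawer is sprung and the slim punch is back in its own hole. I handed the job in at about 20 s of the 72 s allowed; no verdict is reported.

**Pressing the latch:** I found the stud from three wrist views, then felt it with the pin about 14 mm down and 10 mm off the slot's centre. The lever gave at about 6 N. The latch let go after roughly 5 mm, with at most about 7.5 N read at the wrist, after allowing for the punch's weight. I held the lever down until the drawer was out.

**Last checks:**
- **Drawer:** it measures about 58 mm out in the top view. That fits fully out (60 mm) within the 2 mm camera error, though I couldn't read the joint directly.
- **Slim punch:** it looks upright, with its top within about 2 mm of where it started. The top view hints its base sits 2–3 mm off, which the loose hole allows.
- **Stout punch, tape measure and sanding block:** they look unmoved by eye; I took no measurements of them.
- **Arm:** it is clear of everything, with no contact force.

**Disagreements along the way:** the first height I assumed for the block's top (82 mm) was wrong; it is 74 mm. The fixed and wrist cameras also disagreed by 1–2 mm, so I corrected the pin's position by eye against the slot and the hole before lowering it.

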